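Load the sample shaker and set its timer

ROBOT

A 7-joint arm with a two-finger parallel gripper is mounted at the origin on the work surface. World frame = base frame: x ahead of the robot, y to its left, z up, the work surface at z = 0. Lengths are in m, angles in rad, forces in N, time in s.
With the tool pointing down it reaches from about 0.425 to 0.95 m from the base axis. Payload 4.7 kg.
Tool frame: the origin (TCP) lies midway between the tips of the shut fingers; the grasp point (between the pads) lies arm.tcp_to_grasp behind it (arm.tcp_to_grasp is the distance from the TCP to the grasp point, in m); z points along the fingers, y is the direction in which the jaws open and shut (so a half turn about z gives the same grasp; the last joint's range is limited). The gripper opens to 85 mm and grips with 20 to 120 N. Pads are 22 mm wide; open, the fingers measure 114 mm over their backs; the gripper's body (76 mm by 85 mm) begins 54 mm behind the grasp point. The pads swing forward as they close: fully open they stand 13 mm farther back than shut.
Start: joints at [-1.35, 0.469, -0.049, 1.532, 0.024, 1.141, -0.082], TCP at [0.167, 0.654, 0.231] pointing down, gripper open.
Joint ranges: [-2.59, 2.59], [-0.33, 1.99], [-1.39, 1.29], [0.1, 2.45], [-1.04, 4.18], [0.21, 1.99], [-2.66, 2.66]. Speed limits (rad/s): [2.57, 2.57, 3.14, 3.14, 3.14, 3.14, 3.14].

INTERFACE

Orientations are given as a unit quaternion [w, x, y, z].
In Python, from station import arm gives the robot as it stands.
- The arm moves only by the tool carry_out, never from a script. Its argument "rows" is a list of rows, each an object with "fingers": the opening, from 0 (shut) to 1 (fully open); "xyz": the shift along the tool's x, y, z in m, a list of three; "delta_rot": the turn, a rotation vector about the tool's x, y, z in rad, a list of three. A call has 1 to 20 rows; each row shifts and turns the pose as measured when the row begins, along the tool's axes as they then stand; what a row does not reach is not made up. A row lasts 1/12 s, in which the tool goes at most 41.7 mm and 7.16 degrees, less where a joint would pass 70% of its speed; a pose out of reach is approached as far as the arm can. A call with a gripper value outside its range is refused whole. The fingers move at their own pace and stop on an object; "grip_force" is the grip in N (left out, the last holds). Time passes only in rows, so rows that do not move let the fingers close. It gives the time, the measured TCP pose, the force and the opening at its end, in the units of the state.
- arm.get_state(): the state, without advancing time (a new reading comes with each control period).
- arm.capture(name): name is "scene" or "top"; returns (picture, depth): 384x512x3 uint8, blue, green, red; 384x512 float32, m along the optical axis (not along the pixel's ray), 0 where there is no reading.
- arm.camera_params(name): a dict with "vertical_fov" (degrees; the focal length in pixels is half the picture's height over the tangent of half this angle, whatever the lens; pixels are square), "cx", "cy" (the principal point, pixels), "k1" (the pictures are not rectified: a ray, as slopes to the right and down, at radius r is drawn at 1 + k1 r^2 times it, then the intrinsics apply), "rvec" (rotation vector, rad) and "tvec" (3), from world to camera coordinates, as OpenCV has them. Camera axes: x right, y down, z forward; pixel columns grow to the right and rows downward; lengths in m; the calibration is good to about 2 mm. A picture is of the moment at which its call begins. camera_params takes no time and is no camera call.
- arm.sign_off(): hands the job in, once; it reports no verdict.
Trained networks look in the newest picture that a camera, given by its name, has taken for a name from the list of things; names that differ only in an ending like _2 or _b are one class to them, and where a whole thing is asked for, a point or a joint stands for the part that bears it (a point fixed in the world has none). Each returns a list of dicts, best first, with "p" (0 to 1); they miss things now and then, are a little off and sometimes report something else, mostly with a low value. They report only what shows in the picture. A call takes as long as a camera call.
- arm.cut_out(camera, query): "mask" (384x512 bool, what is visible of it) and "extent" ([left, top, right, bottom] in pixels, round what is visible of it).
- arm.pinpoint(camera, query): "location" ([row, column] in pixels: a listed point, or the origin of a listed thing).
The state is a dict: "time_s": time; "joint_positions": joint angles; "joint_velocities": joint speeds; "joint_efforts": joint torques, N m; "position": TCP position; "orientation": TCP orientation; "ft_force": force on the tool from outside, world axes, zero at the start; "torque": the same for the moment, N m; "opening": finger opening in m.
Only numpy, scipy, OpenCV 4.12 (cv2) and the standard library are available. Lean on these libraries where they do the work, as an engineer would, in place of code of your own. Each camera call takes 0.05 s, during which the arm holds its last target. There are 200 camera calls.

TASK

Get the glaze samples shaken: lift the grey cover off the shaker and set it aside on the table, then stand every capped canister fully home in a socket of its own. Put the cover back, all the way down over the block, and only then set the timer dial to the fourth click clockwise from its anticlockwise stop (it may have been left part-way). Leave the paint cups standing where they are.

Things in the scene. Friction and masses are not known exactly. Their poses are not given: they have to be found in the camera images.
- shaker: bench shaker, fixed: white housing 130 mm (x) by 350 mm (y, -185 to +165 from the origin) by 40 mm high; origin on the table, z up, -x its front. On top, centred at y = +55 mm, an aluminium socket block 58 mm (x) by 196 mm (y), from 40 to 80 mm above the table, with four sockets in a row along y, 46 mm apart, socket0 at the -y end; at y = -135 mm the timer dial
- cover_seat (a point): centre of the socket block's foot on the housing's top, 40 mm above the table: where the origin of a fully seated cover lies; axes as shaker
- socket0 (a point): mouth centre of a round socket in the shaker's socket block, 40 mm bore, 35 mm deep, 2 mm chamfer, vertical; the mouth is level with the block's top, 80 mm above the table, so a seated canister's underside is 35 mm below this point and its cap stands 37 mm above it. Same axes as shaker
- socket1 (a point): mouth centre of a round socket in the shaker's socket block, 40 mm bore, 35 mm deep, 2 mm chamfer, vertical; the mouth is level with the block's top, 80 mm above the table, so a seated canister's underside is 35 mm below this point and its cap stands 37 mm above it. Same axes as shaker
- socket2 (a point): mouth centre of a round socket in the shaker's socket block, 40 mm bore, 35 mm deep, 2 mm chamfer, vertical; the mouth is level with the block's top, 80 mm above the table, so a seated canister's underside is 35 mm below this point and its cap stands 37 mm above it. Same axes as shaker
- socket3 (a point): mouth centre of a round socket in the shaker's socket block, 40 mm bore, 35 mm deep, 2 mm chamfer, vertical; the mouth is level with the block's top, 80 mm above the table, so a seated canister's underside is 35 mm below this point and its cap stands 37 mm above it. Same axes as shaker
- cover: grey cover, open below, outside 72 mm (x) by 210 mm (y) by 87 mm high, inside 64 by 202 mm; 250 g. On top a bar handle 14 mm wide (x), 80 mm long (y), from 87 to 123 mm above the rim: pinch it across x from above. Origin: centre of the lower rim, z up. It slips over the socket block with 3 mm play a side and rests on the housing, either way round; it starts there
- canister0: capped sample canister, upright: cylindrical body 38 mm diameter and 42 mm tall, white with a heavy steel foot (lowest 14 mm, slight chamfer), black cap 34 mm diameter from 42 to 72 mm height (grip the cap), about 90 g; origin at the centre of its underside, z up. Told from the open paint cups by its closed black cap. None when absent from this run
- canister1: capped sample canister, upright: cylindrical body 38 mm diameter and 42 mm tall, white with a heavy steel foot (lowest 14 mm, slight chamfer), black cap 34 mm diameter from 42 to 72 mm height (grip the cap), about 90 g; origin at the centre of its underside, z up. Told from the open paint cups by its closed black cap. None when absent from this run
- canister2: capped sample canister, upright: cylindrical body 38 mm diameter and 42 mm tall, white with a heavy steel foot (lowest 14 mm, slight chamfer), black cap 34 mm diameter from 42 to 72 mm height (grip the cap), about 90 g; origin at the centre of its underside, z up. Told from the open paint cups by its closed black cap. None when absent from this run
- canister3: capped sample canister, upright: cylindrical body 38 mm diameter and 42 mm tall, white with a heavy steel foot (lowest 14 mm, slight chamfer), black cap 34 mm diameter from 42 to 72 mm height (grip the cap), about 90 g; origin at the centre of its underside, z up. Told from the open paint cups by its closed black cap. None when absent from this run
- dial (a joint): timer dial angle in rad: 0 at the anticlockwise stop, grows as it turns clockwise seen from above; a click (detent) every 0.524 rad (30 degrees), so the fourth click is 2.094; at the start it stands at the first or second click. Let go, it settles into the nearest click; about 0.1 N m takes it past one
- dial_grip (a point): on the dial's vertical axis, 69 mm above the table, where to pinch it. The dial is a 50 mm disc with a bar across it 14 mm thick, 44 mm long, from 49 to 79 mm above the table; a white mark on the bar's top is its pointer. The point turns with the dial: x along the bar, pointer end -x; at 0 its axes are those of shaker (pointer to the front)
- cup0: left paint cup, bystander: open round cup 58 mm across, 45 mm high; origin at the centre of its underside
- cup1: right paint cup, bystander: open round cup 58 mm across, 45 mm high; origin at the centre of its underside
- cup2: near paint cup, bystander: open round cup 58 mm across, 45 mm high; origin at the centre of its underside

How it is judged:
On the way, in this order (a step that is already met when the one before it is completed fails the run):
1. the cover is off, set down on the table clear of the block (horizontal distance between cover and cover_seat above 0.08 m and height (world z) of cover below 0.02 m), for 0.2 s.
2. every canister present stands fully home in a socket (((horizontal distance between canister0 and socket0 below 0.005 m and z of canister0 in the frame of socket0 below -0.032 m) or (horizontal distance between canister0 and socket1 below 0.005 m and z of canister0 in the frame of socket1 below -0.032 m) or (horizontal distance between canister0 and socket2 below 0.005 m and z of canister0 in the frame of socket2 below -0.032 m) or (horizontal distance between canister0 and socket3 below 0.005 m and z of canister0 in the frame of socket3 below -0.032 m)) and ((horizontal distance between canister1 and socket0 below 0.005 m and z of canister1 in the frame of socket0 below -0.032 m) or (horizontal distance between canister1 and socket1 below 0.005 m and z of canister1 in the frame of socket1 below -0.032 m) or (horizontal distance between canister1 and socket2 below 0.005 m and z of canister1 in the frame of socket2 below -0.032 m) or (horizontal distance between canister1 and socket3 below 0.005 m and z of canister1 in the frame of socket3 below -0.032 m)) and ((horizontal distance between canister2 and socket0 below 0.005 m and z of canister2 in the frame of socket0 below -0.032 m) or (horizontal distance between canister2 and socket1 below 0.005 m and z of canister2 in the frame of socket1 below -0.032 m) or (horizontal distance between canister2 and socket2 below 0.005 m and z of canister2 in the frame of socket2 below -0.032 m) or (horizontal distance between canister2 and socket3 below 0.005 m and z of canister2 in the frame of socket3 below -0.032 m)) and ((horizontal distance between canister3 and socket0 below 0.005 m and z of canister3 in the frame of socket0 below -0.032 m) or (horizontal distance between canister3 and socket1 below 0.005 m and z of canister3 in the frame of socket1 below -0.032 m) or (horizontal distance between canister3 and socket2 below 0.005 m and z of canister3 in the frame of socket2 below -0.032 m) or (horizontal distance between canister3 and socket3 below 0.005 m and z of canister3 in the frame of socket3 below -0.032 m))), for 0.2 s.
3. the cover is back, all the way down over the loaded block (all of step 2 and horizontal distance between cover and cover_seat below 0.008 m and z of cover in the frame of cover_seat below 0.004 m and angle between cover's own z axis and vertical below 0.06 rad), for 0.2 s.
4. the dial rests at the fourth click (all of step 3 and value of joint dial between 1.92 and 2.27 rad), for 0.2 s.
At the end, for the whole second after the job is handed in: every canister present is in a socket (axis within 5 mm, underside at least 32 mm below the mouth), the cover is down over the block (within 8 mm, no more than 4 mm high, tilted less than 0.06 rad), the dial is at the fourth click (1.92 to 2.27 rad), and all is at rest (all of step 4 and linear speed of cover below 0.02 m/s and velocity of joint dial below 0.1 rad/s and linear speed of each of canister0, canister1, canister2, canister3 below 0.03 m/s); the robot touches nothing.
It fails at once if the left paint cup is shoved more than 50 mm or knocked over (distance of cup0 from where it was at the start of the episode above 0.05 m or angle between cup0's own z axis and vertical above 0.7 rad).
It fails at once if the right paint cup is shoved more than 50 mm or knocked over (distance of cup1 from where it was at the start of the episode above 0.05 m or angle between cup1's own z axis and vertical above 0.7 rad).
It fails at once if the near paint cup is shoved more than 50 mm or knocked over (distance of cup2 from where it was at the start of the episode above 0.05 m or angle between cup2's own z axis and vertical above 0.7 rad).
Of canister0, canister1, canister2, canister3 only 3 to 4 are there at a start; the rules pass over those that are not, and their reading is None.
At some moment in a run one of canister0, canister1, canister2, canister3 may be knocked a few centimetres aside while the robot is not near it.
It also fails if it takes over 210 s, if anything falls off the work surface, if the arm or the gripper's body presses on something with over 40 N, if the wrist force passes 120 N, or if a joint passes its speed limit or range.

## Working session

There is one attempt and no reset: what is moved stays moved. The work goes in short steps, Python scripts to look and compute and a tool call to move; the robot and the scene stay as the last step left them, time stands still between calls to the robot, and variables do not carry over. Pictures are saved under pics/ and viewed, about 12 in all and at most 16, crops included, and the job is handed in when it is done.

Besides the shell and the picture viewer there is one more tool, called after "Request:" by a JSON object that holds its "api" and its "payload", one argument or row to a line. carry_out: Moves the arm, as the interface text tells. Its arguments: {"type":"object","properties":{"rows":{"type":"array"},"grip_force":{"type":"number"}},"required":["rows"]}

```bash
ls; mkdir -p pics; cat > h.py <<'E'
import numpy as np, cv2
from scipy.spatial.transform import Rotation as R
from station import arm
def cam(n):
    p=arm.camera_params(n); f=192/np.tan(np.radians(p["vertical_fov"])/2)
    return p,f,R.from_rotvec(np.array(p["rvec"]).ravel()).as_matrix(),np.array(p["tvec"]).ravel()
def rays(n,rc):
    """rc Nx2 row,col -> undistorted slopes"""
    p,f,_,_=cam(n); rc=np.atleast_2d(rc).astype(float)
    d=np.stack([(rc[:,1]-p["cx"])/f,(rc[:,0]-p["cy"])/f],1); u=d.copy()
    for _ in range(20): u=d/(1+p["k1"]*(u**2).sum(1,keepdims=True))
    return u
def atz(n,rc,z):
    _,_,M,t=cam(n); u=rays(n,rc); d=np.c_[u,np.ones(len(u))]@M; c=-M.T@t
    return c+d*((z-c[2])/d[:,2])[:,None]
def cloud(n,dep):
    _,_,M,t=cam(n); rr,cc=np.mgrid[:384,:512]
    u=rays(n,np.c_[rr.ravel(),cc.ravel()]); z=dep.ravel()[:,None]
    P=(np.c_[u,np.ones(len(u))]*z-t)@M; P[dep.ravel()==0]=np.nan
    return P.reshape(384,512,3)
def proj(n,X):
    p,f,M,t=cam(n); q=np.atleast_2d(X)@M.T+t; u=q[:,:2]/q[:,2:]; u=u*(1+p["k1"]*(u**2).sum(1,keepdims=True))
    return np.c_[u[:,1]*f+p["cy"],u[:,0]*f+p["cx"]]
E
python3 - <<'E'
from h import *
s=arm.get_state(); print({k:np.round(v,3) for k,v in s.items()}, arm.tcp_to_grasp)
ims=[]
for n in("scene","top"):
    im,d=arm.capture(n); ims.append(im); np.save(f"{n}.npy",d); cv2.imwrite(f"pics/{n}0.png",im)
    p=arm.camera_params(n); print(n,p, -cam(n)[2].T@cam(n)[3])
    for q in("shaker","cover","canister0","cup0","dial_grip","socket0"):
        print(n,q,[(np.round(r["location"]),round(r["p"],2)) for r in arm.pinpoint(n,q)])
E
```

```text
pics
{'time_s': np.float64(0.0), 'joint_positions': array([-1.35 ,  0.469, -0.049,  1.534,  0.024,  1.141, -0.082]), 'joint_velocities': array([ 0.001, -0.   , -0.001, -0.   , -0.   ,  0.002, -0.001]), 'joint_efforts': array([-0.0000e+00, -5.1029e+01, -4.7000e-02, -2.3771e+01,  1.1000e-02,
        7.0000e-03, -0.0000e+00]), 'position': array([0.167, 0.653, 0.23 ]), 'orientation': array([-0.   ,  0.125,  0.992, -0.001]), 'ft_force': array([-0.229, -0.688, -0.383]), 'torque': array([ 0.042, -0.001,  0.034]), 'opening': np.float64(0.086)} 0.0187
scene {'vertical_fov': 47.857971737373795, 'cx': 261.0108801790281, 'cy': 193.21755924954726, 'k1': -0.034399028398416666, 'rvec': array([ 1.28397312,  2.16945079, -1.0016575 ]), 'tvec': array([ 0.26139594, -0.23162709,  1.4439185 ])} [1.21990517 0.37308423 0.76126153]
scene shaker [(array([255., 258.]), 0.83)]
scene cover [(array([247., 278.]), 0.77)]
scene canister0 [(array([244., 368.]), 0.95), (array([173., 163.]), 0.91), (array([172., 204.]), 0.67), (array([252., 423.]), 0.67)]
scene cup0 [(array([312., 395.]), 0.89), (array([195., 114.]), 0.84), (array([139., 192.]), 0.7)]
scene dial_grip [(array([218., 199.]), 0.59)]
scene socket0 [(array([217., 199.]), 0.74)]
top {'vertical_fov': 46.21444493100212, 'cx': 250.34634236771123, 'cy': 195.43849519399123, 'k1': 0.030301362600655284, 'rvec': array([ 2.19930253, -2.16072891,  0.08765996]), 'tvec': array([0.00964695, 0.49981364, 1.23305691])} [0.39860624 0.0172479  1.26931149]
top shaker [(array([150., 247.]), 0.79), (array([264., 394.]), 0.43)]
top cover [(array([151., 226.]), 0.87)]
top canister0 [(array([151., 397.]), 0.72), (array([214., 122.]), 0.67), (array([220., 346.]), 0.63), (array([203., 381.]), 0.49), (array([205., 170.]), 0.48)]
top cup0 [(array([147., 124.]), 0.96), (array([149., 396.]), 0.94), (array([265., 395.]), 0.92)]
top dial_grip [(array([142., 296.]), 0.82), (array([152., 394.]), 0.55)]
top socket0 []
```

View pics/scene0.png

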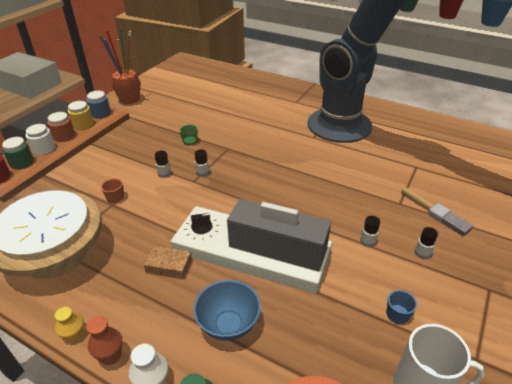

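View pics/top0.png

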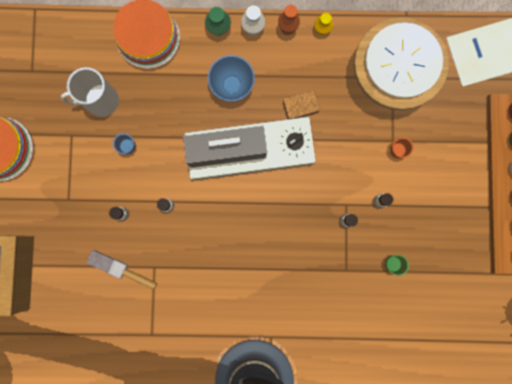

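```bash
python3 - <<'E'
from h import *
def rect(P,nm):
    r=cv2.minAreaRect(P[:,:2].astype(np.float32)*1000); print(nm,len(P),np.round(r[0],1),np.round(r[1],1),round(r[2],1))
for n in("top","scene"):
    im=cv2.imread(f"pics/{n}0.png"); C=cloud(n,np.load(n+".npy")); g=im.astype(int)
    z=C[...,2]; print(n,"table z",np.nanmedian(z[np.abs(z)<.02]))
    reg=(abs(C[...,0]-.62)<.25)&(abs(C[...,1]-.05)<.3)
    mx=g.max(2);mn=g.min(2)
    m=reg&(abs(z-.04)<.008)
    k,l,st,_=cv2.connectedComponentsWithStats(m.astype(np.uint8)); b=1+st[1:,4].argmax(); rect(C[l==b],"housing"); print(np.median(z[l==b]))
    m=reg&(abs(z-.127)<.01); k,l,st,_=cv2.connectedComponentsWithStats(m.astype(np.uint8)); b=1+st[1:,4].argmax(); rect(C[l==b],"covertop"); print(np.median(z[l==b]))
    m=reg&(abs(z-.163)<.01); rect(C[m],"handle"); print(np.median(z[m]))
    m=reg&(z>.06)&(z<.09)&(C[...,1]<.0);rect(C[m],"dialbar")
    # caps
    m=((mx<60)&(z>.05)&(z<.085)).astype(np.uint8); k,l,st,ce=cv2.connectedComponentsWithStats(m)
    for i in range(1,k):
        if st[i,4]>20: P=C[l==i]; t=P[P[:,2]>.062]; print("cap",ce[i].round(),st[i,4],len(t),np.round(t.mean(0),4),np.round((t.min(0)+t.max(0))/2,4), np.round(np.ptp(t,axis=0),3))
    m=((z>.035)&(z<.055)&(mx-mn>40)).astype(np.uint8); k,l,st,ce=cv2.connectedComponentsWithStats(m)
    for i in range(1,k):
        if 60<st[i,4]<1000: P=C[l==i]; print("cup?",ce[i].round(),st[i,4],np.round(P.mean(0),3))
E
```

```text
top table z 0.0003170369497678685
housing 3061 [631.2  22.1] [131.5 349.7] 8.6
0.04005818068282978
covertop 2059 [622.3  86.5] [ 73.1 209.9] 8.6
0.12691164563585797
handle 188 [622.   86.5] [14.3 79.6] 8.6
0.1622972119908061
dialbar 185 [ 556.7 -159.9] [306.9 121.6] 53.6
cup? [323.  26.] 155 [ 0.978 -0.176  0.043]
cup? [157.  52.] 144 [0.893 0.287 0.044]
cup? [ 18. 153.] 179 [0.602 0.654 0.044]
cup? [403. 147.] 144 [ 0.639 -0.4    0.043]
cup? [ 24. 273.] 288 [0.28  0.62  0.045]
cup? [398. 265.] 129 [ 0.318 -0.382  0.044]
scene table z -0.001686140353663096
housing 3296 [636.4  24.4] [131.6 348.5] 8.1
0.03774909714612826
covertop 2219 [625.8  87.7] [ 76.4 208.4] 8.4
0.12483151025646523
handle 248 [625.2  88.2] [17.6 76.5] 7.8
0.1599886053580713
dialbar 272 [ 574.  -150.8] [353.8  79.2] 43.9
cap [71. 23.] 63 42 [-0.1409 -1.3922  0.0732] [-0.1426 -1.396   0.0736] [0.033 0.05  0.023]
cap [342. 111.] 142 142 [0.0506 0.0206 0.0785] [0.0328 0.0082 0.0768] [0.07  0.112 0.016]<stdin>:17: RuntimeWarning: Mean of empty slice.
  ret = um.true_divide(
Traceback (most recent call last):
ValueError: zero-size array to reduction operation minimum which has no identity
```

```bash
python3 - <<'E'
import cv2
a=cv2.resize(cv2.imread("pics/top0.png")[105:190,175:325],None,fx=5,fy=5,interpolation=cv2.INTER_CUBIC)
cv2.imwrite("pics/crop1.png",a)
E
```

```text
(no output)
```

View pics/crop1.png

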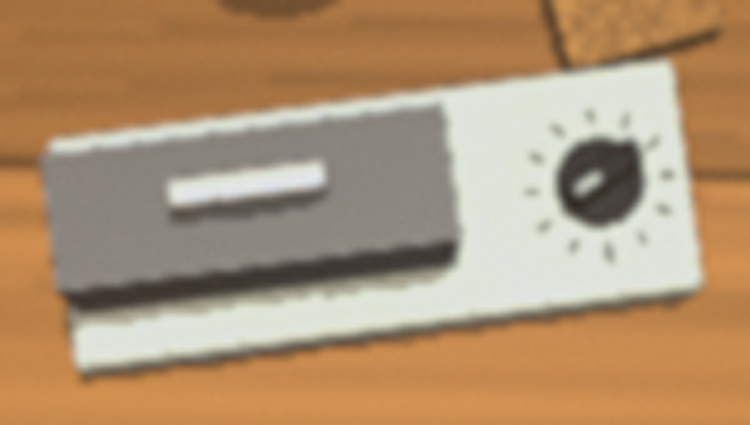

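```bash
cat >> h.py <<'E'
def cans(n,im,d,zl=.055,zh=.09,box=(.3,.9,-.5,.5)):
    C=cloud(n,d); z=C[...,2]; out=[]
    m=((im.max(2)<110)&(z>zl)&(z<zh)&(C[...,0]>box[0])&(C[...,0]<box[1])&(C[...,1]>box[2])&(C[...,1]<box[3])).astype(np.uint8)
    k,l,st,ce=cv2.connectedComponentsWithStats(m)
    for i in range(1,k):
        if st[i,4]<25: continue
        P=C[l==i]; t=P[P[:,2]>np.percentile(P[:,2],90)-.006]; out.append((np.round(ce[i]),len(t),np.round((t.min(0)+t.max(0))/2,4),np.round(t.mean(0),4),np.round(np.ptp(t,axis=0),3)))
    return out
def step(xyz,yaw,N):
    """constant row (tool frame) repeated N times to reach world xyz with tool y at yaw (rad, world), pointing down"""
    s=arm.get_state(); q=s["orientation"]; R0=R.from_quat([q[1],q[2],q[3],q[0]]); p0=np.array(s["position"])
    best=None
    for k in(0,np.pi):
        y=np.array([np.cos(yaw+k),np.sin(yaw+k),0]); zt=np.array([0,0,-1.]); x=np.cross(y,zt)
        rv=(R0.inv()*R.from_matrix(np.c_[x,y,zt])).as_rotvec()
        if best is None or np.linalg.norm(rv)<np.linalg.norm(best): best=rv
    r=best/N; S=sum((R.from_rotvec(r*i).as_matrix() for i in range(N)))
    pr=np.linalg.solve(S,R0.inv().apply(np.array(xyz)-p0))
    print("N",N,"xyz",np.round(pr,4),"rot",np.round(r,4),"|p|",round(np.linalg.norm(pr),4),"ang",round(np.linalg.norm(r),3),"total rel",np.round(R0.inv().apply(np.array(xyz)-p0),4))
E
python3 - <<'E'
from h import *
for n in("top","scene"):
    im=cv2.imread(f"pics/{n}0.png"); 
    for o in cans(n,im,np.load(n+".npy")): print(n,*o)
c=np.array([.6235,.087]);a=np.radians(8.5)
step([.6235,.087,.24],a,14)
E
```

```text
top [371.  94.] 58 [ 0.7909 -0.3136  0.0849] [ 0.7701 -0.303   0.0845] [0.117 0.118 0.009]
top [83. 83.] 57 [0.7813 0.4643 0.0853] [0.7909 0.4749 0.0851] [0.062 0.057 0.009]
top [104. 102.] 46 [0.7509 0.4282 0.0854] [0.7431 0.4178 0.0853] [0.065 0.057 0.009]
top [296. 139.] 49 [ 0.6476 -0.0998  0.0805] [ 0.6498 -0.101   0.0798] [0.03  0.035 0.008]
top [227. 161.] 49 [0.5873 0.0803 0.0849] [0.5873 0.0782 0.0845] [0.031 0.198 0.01 ]
top [385. 200.] 100 [ 0.491  -0.3435  0.0747] [ 0.4916 -0.3426  0.0733] [0.029 0.031 0.009]
top [163. 204.] 109 [0.4671 0.2506 0.0728] [0.4676 0.2511 0.0722] [0.029 0.032 0.007]
top [116. 213.] 117 [0.4436 0.3765 0.073 ] [0.4432 0.3759 0.072 ] [0.029 0.033 0.01 ]
top [351. 220.] 112 [ 0.4347 -0.2499  0.0736] [ 0.4355 -0.2498  0.0727] [0.032 0.032 0.009]
scene [161. 156.] 80 [ 0.4964 -0.3426  0.0684] [ 0.4976 -0.3416  0.069 ] [0.032 0.035 0.007]
scene [200. 155.] 81 [ 0.4407 -0.2472  0.0687] [ 0.4412 -0.2471  0.0691] [0.033 0.034 0.008]
scene [200. 219.] 82 [ 0.6571 -0.0985  0.0748] [ 0.6572 -0.0993  0.0754] [0.027 0.036 0.008]
scene [372. 223.] 141 [0.4728 0.2529 0.0688] [0.4743 0.253  0.0694] [0.034 0.033 0.008]
scene [ 85. 246.] 121 [ 0.8372 -0.2716  0.0829] [ 0.8526 -0.2598  0.0816] [0.124 0.038 0.01 ]
scene [429. 234.] 127 [0.446  0.3779 0.0703] [0.448  0.3783 0.0704] [0.036 0.03  0.008]
scene [277. 249.] 306 [0.6278 0.0933 0.0853] [0.6575 0.1005 0.0853] [0.097 0.204 0.009]
scene [401. 365.] 15 [0.7894 0.4063 0.0831] [0.7904 0.4055 0.0827] [0.012 0.006 0.012]
scene [456. 368.] 20 [0.7546 0.4875 0.0854] [0.7539 0.4883 0.0848] [0.016 0.007 0.008]
N 14 xyz [-0.0548 -0.0054 -0.0006] rot [ 0.     -0.      0.0838] |p| 0.0551 ang 0.084 total rel [-0.5827 -0.4366 -0.0087]
```

```bash
python3 - <<'E'
from h import *
step([.624,.0865,.24],np.radians(8.5),20)
E
```

```text
N 20 xyz [-0.0385 -0.0033 -0.0004] rot [ 0.     -0.      0.0586] |p| 0.0386 ang 0.059 total rel [-0.5833 -0.437  -0.0087]
```

Request:
{"api": "carry_out", "payload": {
  "rows": [
    {"fingers": 1, "xyz": [-0.0385, -0.0033, -0.0004], "delta_rot": [0, 0, 0.0586]},
    {"fingers": 1, "xyz": [-0.0385, -0.0033, -0.0004], "delta_rot": [0, 0, 0.0586]},
    {"fingers": 1, "xyz": [-0.0385, -0.0033, -0.0004], "delta_rot": [0, 0, 0.0586]},
    {"fingers": 1, "xyz": [-0.0385, -0.0033, -0.0004], "delta_rot": [0, 0, 0.0586]},
    {"fingers": 1, "xyz": [-0.0385, -0.0033, -0.0004], "delta_rot": [0, 0, 0.0586]},
    {"fingers": 1, "xyz": [-0.0385, -0.0033, -0.0004], "delta_rot": [0, 0, 0.0586]},
    {"fingers": 1, "xyz": [-0.0385, -0.0033, -0.0004], "delta_rot": [0, 0, 0.0586]},
    {"fingers": 1, "xyz": [-0.0385, -0.0033, -0.0004], "delta_rot": [0, 0, 0.0586]},
    {"fingers": 1, "xyz": [-0.0385, -0.0033, -0.0004], "delta_rot": [0, 0, 0.0586]},
    {"fingers": 1, "xyz": [-0.0385, -0.0033, -0.0004], "delta_rot": [0, 0, 0.0586]},
    {"fingers": 1, "xyz": [-0.0385, -0.0033, -0.0004], "delta_rot": [0, 0, 0.0586]},
    {"fingers": 1, "xyz": [-0.0385, -0.0033, -0.0004], "delta_rot": [0, 0, 0.0586]},
    {"fingers": 1, "xyz": [-0.0385, -0.0033, -0.0004], "delta_rot": [0, 0, 0.0586]},
    {"fingers": 1, "xyz": [-0.0385, -0.0033, -0.0004], "delta_rot": [0, 0, 0.0586]},
    {"fingers": 1, "xyz": [-0.0385, -0.0033, -0.0004], "delta_rot": [0, 0, 0.0586]},
    {"fingers": 1, "xyz": [-0.0385, -0.0033, -0.0004], "delta_rot": [0, 0, 0.0586]},
    {"fingers": 1, "xyz": [-0.0385, -0.0033, -0.0004], "delta_rot": [0, 0, 0.0586]},
    {"fingers": 1, "xyz": [-0.0385, -0.0033, -0.0004], "delta_rot": [0, 0, 0.0586]}
  ]
}}

```text
time_s: 2.2
position: [0.6183, 0.1509, 0.2337]
orientation: [-0.004, 0.617, 0.787, 0.004]
ft_force: [0.9, -1.2, -1.0]
opening: 0.0855
```

```bash
python3 - <<'E'
from h import *
s=arm.get_state(); print(s["time_s"],s["position"],s["orientation"])
step([.624,.0865,.24],np.radians(8.5),5)
E
```

```text
2.2 [0.61826239 0.1508967  0.23368417] [-0.00385721  0.61663583  0.78722881  0.004021  ]
N 5 xyz [-0.0128 -0.0015 -0.0013] rot [ 0.0002 -0.0022  0.0187] |p| 0.013 ang 0.019 total rel [-0.0638 -0.0098 -0.007 ]
```

Request:
{"api": "carry_out", "payload": {
  "rows": [
    {"fingers": 1, "xyz": [-0.0218, -0.0033, -0.002], "delta_rot": [0, -0.003, 0.031]},
    {"fingers": 1, "xyz": [-0.0218, -0.0033, -0.002], "delta_rot": [0, -0.003, 0.031]},
    {"fingers": 1, "xyz": [-0.02, -0.003, -0.002], "delta_rot": [0, -0.003, 0.031]},
    {"fingers": 1, "xyz": [0, 0, 0], "delta_rot": [0, 0, 0]},
    {"fingers": 1, "xyz": [0, 0, 0], "delta_rot": [0, 0, 0]}
  ]
}}

```text
time_s: 2.62
position: [0.6232, 0.0716, 0.2409]
orientation: [0.002, 0.661, 0.75, 0.0]
ft_force: [-0.2, 0.1, 0.6]
opening: 0.0854
```

```bash
python3 - <<'E'
from h import *
s=arm.get_state(); print(s["time_s"],s["position"],s["orientation"])
step([.624,.0865,.135],np.radians(8.5),5)
E
```

```text
2.6167 [0.62321113 0.07156692 0.2409087 ] [1.81307740e-03 6.60980503e-01 7.50400880e-01 8.58259187e-05]
N 5 xyz [0.003  0.0005 0.0212] rot [ 0.0005  0.0005 -0.0044] |p| 0.0214 ang 0.004 total rel [0.015  0.0024 0.1059]
```

Request:
{"api": "carry_out", "payload": {
  "rows": [
    {"fingers": 1, "xyz": [0.003, 0.0005, 0.0212], "delta_rot": [0, 0, -0.0044]},
    {"fingers": 1, "xyz": [0.003, 0.0005, 0.0212], "delta_rot": [0, 0, -0.0044]},
    {"fingers": 1, "xyz": [0.003, 0.0005, 0.0212], "delta_rot": [0, 0, -0.0044]},
    {"fingers": 1, "xyz": [0.003, 0.0005, 0.0212], "delta_rot": [0, 0, -0.0044]},
    {"fingers": 1, "xyz": [0.003, 0.0005, 0.0212], "delta_rot": [0, 0, -0.0044]},
    {"fingers": 1, "xyz": [0, 0, 0], "delta_rot": [0, 0, 0]},
    {"fingers": 1, "xyz": [0, 0, 0], "delta_rot": [0, 0, 0]}
  ]
}}

```text
time_s: 3.2
position: [0.6246, 0.1021, 0.1334]
orientation: [0.0, 0.645, 0.764, 0.005]
ft_force: [0.3, -0.0, -0.1]
opening: 0.0855
```

```bash
python3 - <<'E'
from h import *
s=arm.get_state(); print(s["time_s"],s["position"],s["orientation"])
step([.624,.0865,.135],np.radians(8.5),2)
E
```

```text
3.2 [0.62455389 0.10209203 0.13340057] [3.64122978e-04 6.45008802e-01 7.64157353e-01 5.20118672e-03]
N 2 xyz [-0.0076 -0.0015 -0.0008] rot [ 0.0042 -0.0031  0.0102] |p| 0.0078 ang 0.011 total rel [-0.0153 -0.0032 -0.0017]
```

Request:
{"api": "carry_out", "payload": {
  "rows": [
    {"fingers": 1, "xyz": [-0.0076, -0.0015, -0.0008], "delta_rot": [0.004, -0.003, 0.01]},
    {"fingers": 1, "xyz": [-0.0076, -0.0015, -0.0008], "delta_rot": [0, 0, 0.01]},
    {"fingers": 1, "xyz": [0, 0, 0], "delta_rot": [0, 0, 0]},
    {"fingers": 1, "xyz": [0, 0, 0], "delta_rot": [0, 0, 0]},
    {"fingers": 1, "xyz": [0, 0, 0], "delta_rot": [0, 0, 0]},
    {"fingers": 1, "xyz": [0, 0, 0], "delta_rot": [0, 0, 0]}
  ]
}}

```text
time_s: 3.7
position: [0.6269, 0.0867, 0.141]
orientation: [0.002, 0.653, 0.758, 0.006]
ft_force: [-0.2, 0.6, -0.4]
opening: 0.0852
```

```bash
python3 - <<'E'
from h import *
s=arm.get_state(); print(s["time_s"],s["position"],s["orientation"],np.round(s["joint_velocities"],3))
step([.624,.0865,.135],np.radians(8.5),2)
E
```

```text
3.7 [0.62689622 0.08666095 0.140986  ] [0.00247656 0.65267861 0.75760511 0.00624525] [ 0.006 -0.01   0.004 -0.006  0.     0.001 -0.   ]
N 2 xyz [ 0.0001 -0.0015  0.003 ] rot [ 0.0063 -0.0022  0.0001] |p| 0.0033 ang 0.007 total rel [ 0.0002 -0.003   0.0059]
```

Request:
{"api": "carry_out", "payload": {
  "rows": [
    {"fingers": 1, "xyz": [0.0, -0.0015, 0.003], "delta_rot": [0.006, -0.002, 0]},
    {"fingers": 1, "xyz": [0.0, -0.0015, 0.003], "delta_rot": [0.006, -0.002, 0]},
    {"fingers": 1, "xyz": [0, 0, 0], "delta_rot": [0, 0, 0]},
    {"fingers": 1, "xyz": [0, 0, 0], "delta_rot": [0, 0, 0]},
    {"fingers": 1, "xyz": [0, 0, 0], "delta_rot": [0, 0, 0]}
  ]
}}

```text
time_s: 4.12
position: [0.6239, 0.0862, 0.135]
orientation: [0.0, 0.653, 0.758, 0.0]
ft_force: [-1.3, 0.7, -0.5]
opening: 0.085
```

```bash
python3 - <<'E'
from h import *
s=arm.get_state(); print(s["time_s"],s["position"],s["orientation"],np.round(s["joint_velocities"],3))
step([.624,.0865,.135],np.radians(8.5),1)
E
```

```text
4.1167 [0.62394962 0.08623687 0.13503685] [2.61034568e-05 6.52762226e-01 7.57562782e-01 3.25582365e-04] [-0.001  0.002  0.001 -0.001 -0.001 -0.    -0.   ]
N 1 xyz [0.0003 0.0001 0.    ] rot [ 0.0005 -0.0004 -0.    ] |p| 0.0003 ang 0.001 total rel [0.0003 0.0001 0.    ]
```

Request:
{"api": "carry_out", "payload": {
  "grip_force": 60,
  "rows": [
    {"fingers": 0, "xyz": [0, 0, 0], "delta_rot": [0, 0, 0]},
    {"fingers": 0, "xyz": [0, 0, 0], "delta_rot": [0, 0, 0]},
    {"fingers": 0, "xyz": [0, 0, 0], "delta_rot": [0, 0, 0]},
    {"fingers": 0, "xyz": [0, 0, 0], "delta_rot": [0, 0, 0]},
    {"fingers": 0, "xyz": [0, 0, 0], "delta_rot": [0, 0, 0]},
    {"fingers": 0, "xyz": [0, 0, 0], "delta_rot": [0, 0, 0]},
    {"fingers": 0, "xyz": [0, 0, 0], "delta_rot": [0, 0, 0]},
    {"fingers": 0, "xyz": [0, 0, 0], "delta_rot": [0, 0, 0]},
    {"fingers": 0, "xyz": [0, 0, 0], "delta_rot": [0, 0, 0]},
    {"fingers": 0, "xyz": [0, 0, 0], "delta_rot": [0, 0, 0]}
  ]
}}

```text
time_s: 4.95
position: [0.6242, 0.0865, 0.1349]
orientation: [0.0, 0.653, 0.758, 0.0]
ft_force: [0.3, -0.5, 0.1]
opening: 0.0131
```

```bash
python3 - <<'E'
from h import *
s=arm.get_state(); print(s["time_s"],s["position"],s["orientation"],s["ft_force"],s["opening"])
E
```

```text
4.95 [0.62418582 0.08653759 0.13490741] [1.30594813e-04 6.52628422e-01 7.57677998e-01 4.21985790e-04] [ 0.34411442 -0.47783317  0.13561976] 0.013133034678397241
```

Request:
{"api": "carry_out", "payload": {
  "rows": [
    {"fingers": 0, "xyz": [0, 0, -0.01], "delta_rot": [0, 0, 0]},
    {"fingers": 0, "xyz": [0, 0, -0.02], "delta_rot": [0, 0, 0]},
    {"fingers": 0, "xyz": [0, 0, -0.02], "delta_rot": [0, 0, 0]},
    {"fingers": 0, "xyz": [0, 0, -0.02], "delta_rot": [0, 0, 0]},
    {"fingers": 0, "xyz": [0, 0, -0.02], "delta_rot": [0, 0, 0]},
    {"fingers": 0, "xyz": [0, 0, -0.01], "delta_rot": [0, 0, 0]},
    {"fingers": 0, "xyz": [0, -0.01, 0], "delta_rot": [0, 0, 0]},
    {"fingers": 0, "xyz": [0, -0.02, 0], "delta_rot": [0, 0, 0]},
    {"fingers": 0, "xyz": [0, -0.02, 0], "delta_rot": [0, 0, 0]},
    {"fingers": 0, "xyz": [0, -0.02, 0], "delta_rot": [0, 0, 0]},
    {"fingers": 0, "xyz": [0, -0.02, 0], "delta_rot": [0, 0, 0]},
    {"fingers": 0, "xyz": [0, -0.02, 0], "delta_rot": [0, 0, 0]},
    {"fingers": 0, "xyz": [0, -0.02, 0], "delta_rot": [0, 0, 0]},
    {"fingers": 0, "xyz": [0, -0.005, 0], "delta_rot": [0, 0, 0]},
    {"fingers": 0, "xyz": [0, 0, 0], "delta_rot": [0, 0, 0]},
    {"fingers": 0, "xyz": [0, 0, 0], "delta_rot": [0, 0, 0]},
    {"fingers": 0, "xyz": [0, 0, 0], "delta_rot": [0, 0, 0]}
  ]
}}

```text
time_s: 6.37
position: [0.4711, 0.0631, 0.2306]
orientation: [-0.007, 0.653, 0.758, -0.009]
ft_force: [-0.5, 0.4, -2.4]
opening: 0.0128
```

```bash
python3 - <<'E'
from h import *
s=arm.get_state(); print(s["time_s"],s["position"],s["orientation"],s["ft_force"],s["opening"])
im,d=arm.capture("top"); cv2.imwrite("pics/t1.png",im); np.save("t1.npy",d)
C=cloud("top",d); z=C[...,2]
m=(abs(C[...,0]-.62)<.08)&(abs(C[...,1]-.087)<.13)&(abs(z-.08)<.006)
r=cv2.minAreaRect(C[m][:,:2].astype(np.float32)*1000);print("block",r,np.median(z[m]))
step([.4855,.066,.1],np.radians(8.5),6)
E
```

```text
6.3667 [0.47113429 0.06308758 0.23057989] [-0.00660034  0.65250852  0.75770199 -0.00876153] [-0.49168372  0.42269977 -2.41550403] 0.012781660980051273
block ((621.88671875, 86.60722351074219), (58.831886291503906, 195.91798400878906), 8.505525588989258) 0.07987324505933135
N 6 xyz [0.0001 0.0027 0.0217] rot [-0.0037  0.0003  0.0001] |p| 0.0219 ang 0.004 total rel [0.001  0.0173 0.1302]
```

View pics/t1.png

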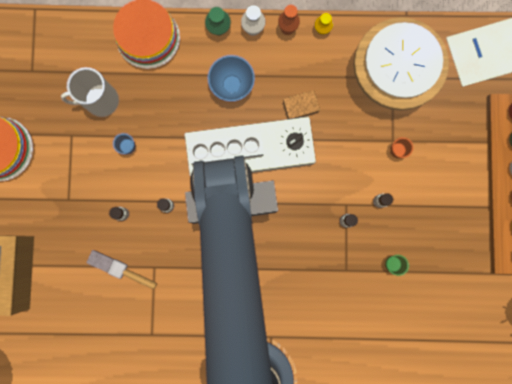

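Request:
{"api": "carry_out", "payload": {
  "rows": [
    {"fingers": 0, "xyz": [0, 0.003, 0.02], "delta_rot": [-0.004, 0, 0]},
    {"fingers": 0, "xyz": [0, 0.003, 0.022], "delta_rot": [-0.004, 0, 0]},
    {"fingers": 0, "xyz": [0, 0.003, 0.022], "delta_rot": [-0.004, 0, 0]},
    {"fingers": 0, "xyz": [0, 0.003, 0.022], "delta_rot": [-0.004, 0, 0]},
    {"fingers": 0, "xyz": [0, 0.002, 0.015], "delta_rot": [-0.002, 0, 0]},
    {"fingers": 0, "xyz": [0, 0, 0.006], "delta_rot": [0, 0, 0]},
    {"fingers": 0, "xyz": [0, 0, 0], "delta_rot": [0, 0, 0]},
    {"fingers": 0, "xyz": [0, 0, 0], "delta_rot": [0, 0, 0]},
    {"fingers": 0, "xyz": [0, 0, 0], "delta_rot": [0, 0, 0]}
  ]
}}

```text
time_s: 7.17
position: [0.4954, 0.0665, 0.1203]
orientation: [0.004, 0.652, 0.758, 0.001]
ft_force: [0.0, -1.0, -2.7]
opening: 0.0131
```

```bash
python3 - <<'E'
from h import *
s=arm.get_state(); print(s["time_s"],s["position"],s["orientation"],s["ft_force"],s["opening"])
step([.483,.066,.095],np.radians(8.5),3)
E
```

```text
7.1667 [0.49539503 0.06647585 0.12033024] [0.00394473 0.65230423 0.75794606 0.00118086] [ 0.04509159 -0.98110791 -2.67184537] 0.013104204047890849
N 3 xyz [ 0.0005 -0.0041  0.0084] rot [0.0023 0.0015 0.0004] |p| 0.0094 ang 0.003 total rel [ 0.0015 -0.0125  0.0252]
```

Request:
{"api": "carry_out", "payload": {
  "rows": [
    {"fingers": 0, "xyz": [0, -0.003, 0.006], "delta_rot": [0.002, 0.001, 0]},
    {"fingers": 0, "xyz": [0, -0.003, 0.006], "delta_rot": [0.002, 0.001, 0]},
    {"fingers": 0, "xyz": [0, -0.003, 0.006], "delta_rot": [0.002, 0.001, 0]},
    {"fingers": 0, "xyz": [0, 0, 0.004], "delta_rot": [0, 0, 0]},
    {"fingers": 0, "xyz": [0, 0, 0.002], "delta_rot": [0, 0, 0]},
    {"fingers": 0, "xyz": [0, 0, 0.001], "delta_rot": [0, 0, 0]},
    {"fingers": 0, "xyz": [0, 0, 0], "delta_rot": [0, 0, 0]},
    {"fingers": 0, "xyz": [0, 0, 0], "delta_rot": [0, 0, 0]},
    {"fingers": 0, "xyz": [0, 0, 0], "delta_rot": [0, 0, 0]}
  ]
}}

```text
time_s: 7.92
position: [0.4879, 0.0655, 0.0959]
orientation: [0.002, 0.652, 0.758, 0.003]
ft_force: [0.6, 0.1, -2.1]
opening: 0.0128
```

```bash
python3 - <<'E'
from h import *
s=arm.get_state(); print(s["time_s"],s["position"],s["orientation"],s["ft_force"],s["opening"])
E
```

```text
7.9167 [0.48788262 0.06549551 0.09593755] [0.00211955 0.65225321 0.75799327 0.00273019] [ 0.63905058  0.0755641  -2.07591433] 0.01284300650656908
```

Request:
{"api": "carry_out", "payload": {
  "rows": [
    {"fingers": 0, "xyz": [0, 0, 0.001], "delta_rot": [0.003, 0.004, 0]},
    {"fingers": 0, "xyz": [0, 0, 0], "delta_rot": [0, 0, 0]},
    {"fingers": 1, "xyz": [0, 0, 0], "delta_rot": [0, 0, 0]},
    {"fingers": 1, "xyz": [0, 0, 0], "delta_rot": [0, 0, 0]},
    {"fingers": 1, "xyz": [0, 0, 0], "delta_rot": [0, 0, 0]},
    {"fingers": 1, "xyz": [0, 0, 0], "delta_rot": [0, 0, 0]},
    {"fingers": 1, "xyz": [0, 0, 0], "delta_rot": [0, 0, 0]},
    {"fingers": 1, "xyz": [0, 0, 0], "delta_rot": [0, 0, 0]},
    {"fingers": 1, "xyz": [0, 0, 0], "delta_rot": [0, 0, 0]},
    {"fingers": 1, "xyz": [0, 0, -0.02], "delta_rot": [0, 0, 0]},
    {"fingers": 1, "xyz": [0, 0, -0.03], "delta_rot": [0, 0, 0]},
    {"fingers": 1, "xyz": [0, 0, -0.03], "delta_rot": [0, 0, 0]},
    {"fingers": 1, "xyz": [0, 0, -0.02], "delta_rot": [0, 0, 0]},
    {"fingers": 1, "xyz": [0, 0, 0], "delta_rot": [0, 0, 0]}
  ]
}}

```text
time_s: 9.08
position: [0.4882, 0.0647, 0.1993]
orientation: [-0.0, 0.652, 0.758, 0.003]
ft_force: [0.8, -0.1, 0.9]
opening: 0.0852
```

```bash
python3 - <<'E'
from h import *
s=arm.get_state(); print(s["time_s"],s["position"],s["orientation"],s["ft_force"],s["opening"])
# canister B, jaw along azimuth-friendly yaw
for nm,xy in dict(B=(.4695,.252)).items():
    y=np.arctan2(xy[1],xy[0]); print(nm,np.degrees(y)); step([*xy,.20],y,10)
E
```

```text
9.0833 [0.48819558 0.06473688 0.19932059] [-3.95135732e-04  6.52435512e-01  7.57839901e-01  2.53618869e-03] [ 0.80255626 -0.07977622  0.88514272] 0.08518853103765926
B 28.224288612819137
N 10 xyz [ 0.0185  0.0038 -0.    ] rot [ 0.0004 -0.0003 -0.0343] |p| 0.0189 ang 0.034 total rel [1.88e-01 9.30e-03 1.00e-04]
```

Request:
{"api": "carry_out", "payload": {
  "rows": [
    {"fingers": 1, "xyz": [0.02, 0.001, 0], "delta_rot": [0, 0, 0]},
    {"fingers": 1, "xyz": [0.03, 0.0015, 0], "delta_rot": [0, 0, 0]},
    {"fingers": 1, "xyz": [0.03, 0.0015, 0], "delta_rot": [0, 0, 0]},
    {"fingers": 1, "xyz": [0.03, 0.0015, 0], "delta_rot": [0, 0, 0]},
    {"fingers": 1, "xyz": [0.03, 0.0015, 0], "delta_rot": [0, 0, 0]},
    {"fingers": 1, "xyz": [0.022, 0.0013, 0], "delta_rot": [0, 0, 0]},
    {"fingers": 1, "xyz": [0.012, 0.001, 0], "delta_rot": [0, 0, 0]},
    {"fingers": 1, "xyz": [0.006, 0, 0], "delta_rot": [0, 0, 0]},
    {"fingers": 1, "xyz": [0, 0, 0], "delta_rot": [0, 0, 0]},
    {"fingers": 1, "xyz": [0, 0, 0], "delta_rot": [0, 0, 0]}
  ]
}}

```text
time_s: 9.92
position: [0.4697, 0.2478, 0.197]
orientation: [0.0, 0.655, 0.755, 0.001]
ft_force: [-0.1, -0.1, 0.2]
opening: 0.0858
```

```bash
python3 - <<'E'
from h import *
s=arm.get_state(); print(s["time_s"],s["position"],s["orientation"],np.round(s["joint_velocities"],2))
for n in("top","scene"):
    im,d=arm.capture(n); cv2.imwrite(f"pics/{n}2.png",im); np.save(f"{n}2.npy",d); C=cloud(n,d); z=C[...,2]
    reg=(abs(C[...,0]-.488)<.09)&(abs(C[...,1]-.065)<.16)
    for nm,h in(("top",.087),("handle",.1225)):
        m=reg&(abs(z-h)<.008); r=cv2.minAreaRect(C[m][:,:2].astype(np.float32)*1000); print(n,nm,np.round(r[0],1),np.round(r[1],1),round(r[2],2))
    for o in cans(n,im,d): print(n,*o[:3])
step([.4695,.252,.12],np.radians(8.5),4)
E
```

```text
9.9167 [0.46971113 0.24782046 0.19704934] [6.68282661e-05 6.55161962e-01 7.55487062e-01 1.44892660e-03] [ 0.    0.01  0.    0.   -0.   -0.    0.  ]
top top [487.1  66. ] [ 72.5 209.5] 8.6
top handle [486.9  65.5] [14.4 78.5] 8.55
top [370.  95.] 45 [ 0.778  -0.3126  0.0848]
top [296. 139.] 55 [ 0.6477 -0.0999  0.0809]
top [385. 200.] 111 [ 0.491  -0.3434  0.0743]
top [163. 204.] 103 [0.4684 0.2504 0.0735]
top [350. 220.] 107 [ 0.436  -0.2496  0.0741]
scene top [490.4  67.3] [ 77.  208.3] 8.53
scene handle [491.1  67.5] [15.5 76.8] 7.19
scene [161. 156.] 79 [ 0.4963 -0.3425  0.0688]
scene [200. 155.] 78 [ 0.4394 -0.2474  0.0686]
scene [295. 209.] 256 [0.4942 0.0727 0.0817]
scene [200. 219.] 87 [ 0.6567 -0.0992  0.0758]
scene [372. 223.] 136 [0.4725 0.2531 0.0689]
scene [ 85. 246.] 111 [ 0.8408 -0.2681  0.0834]
scene [429. 234.] 124 [0.4464 0.3778 0.0707]
scene [264. 231.] 21 [0.62   0.0527 0.0687]
scene [283. 237.] 17 [0.6133 0.0965 0.0695]
N 4 xyz [0.0012 0.     0.0193] rot [ 0.0006 -0.0005 -0.002 ] |p| 0.0193 ang 0.002 total rel [0.0047 0.0001 0.0772]
```

Request:
{"api": "carry_out", "payload": {
  "rows": [
    {"fingers": 1, "xyz": [0.001, 0, 0.02], "delta_rot": [0, 0, -0.002]},
    {"fingers": 1, "xyz": [0.001, 0, 0.028], "delta_rot": [0, 0, -0.002]},
    {"fingers": 1, "xyz": [0.001, 0, 0.028], "delta_rot": [0, 0, -0.002]},
    {"fingers": 1, "xyz": [0, 0, 0.025], "delta_rot": [0, 0, -0.002]},
    {"fingers": 1, "xyz": [0, 0, 0.015], "delta_rot": [0, 0, 0]},
    {"fingers": 1, "xyz": [0, 0, 0.008], "delta_rot": [0, 0, 0]},
    {"fingers": 1, "xyz": [0, 0, 0.004], "delta_rot": [0, 0, 0]},
    {"fingers": 1, "xyz": [0, 0, 0], "delta_rot": [0, 0, 0]},
    {"fingers": 1, "xyz": [0, 0, 0], "delta_rot": [0, 0, 0]}
  ]
}}

```text
time_s: 10.77
position: [0.4772, 0.2394, 0.0686]
orientation: [0.003, 0.66, 0.751, 0.005]
ft_force: [0.2, -0.1, -0.4]
opening: 0.0854
```

```bash
python3 - <<'E'
from h import *
s=arm.get_state(); print(s["time_s"],s["position"],s["orientation"],np.round(s["joint_velocities"],2))
step([.4688,.251,.044],np.radians(8.5),3)
E
```

```text
10.7667 [0.47722071 0.23943519 0.06858631] [0.00322499 0.66007969 0.75117064 0.00520385] [ 0.01 -0.    0.01 -0.    0.    0.    0.  ]
N 3 xyz [ 0.0042 -0.0023  0.0082] rot [ 0.004  -0.0006 -0.0065] |p| 0.0095 ang 0.008 total rel [ 0.0125 -0.0072  0.0245]
```

Request:
{"api": "carry_out", "payload": {
  "rows": [
    {"fingers": 1, "xyz": [0.003, -0.002, 0.002], "delta_rot": [0.001, 0, -0.002]},
    {"fingers": 1, "xyz": [0.003, -0.002, 0.004], "delta_rot": [0.001, 0, -0.002]},
    {"fingers": 1, "xyz": [0.003, -0.002, 0.005], "delta_rot": [0.001, 0, -0.002]},
    {"fingers": 1, "xyz": [0.003, -0.001, 0.005], "delta_rot": [0.001, 0, 0]},
    {"fingers": 1, "xyz": [0, 0, 0.005], "delta_rot": [0, 0, 0]},
    {"fingers": 1, "xyz": [0, 0, 0.003], "delta_rot": [0, 0, 0]},
    {"fingers": 1, "xyz": [0, 0, 0.001], "delta_rot": [0, 0, 0]},
    {"fingers": 1, "xyz": [0, 0, 0], "delta_rot": [0, 0, 0]},
    {"fingers": 1, "xyz": [0, 0, 0], "delta_rot": [0, 0, 0]}
  ]
}}

```text
time_s: 11.52
position: [0.4702, 0.2538, 0.0445]
orientation: [0.002, 0.657, 0.754, 0.007]
ft_force: [-0.7, -1.0, -0.1]
opening: 0.0851
```

```bash
python3 - <<'E'
from h import *
s=arm.get_state(); print(s["time_s"],s["position"],s["orientation"],np.round(s["joint_velocities"],2))
step([.4688,.251,.044],np.radians(8.5),2)
E
```

```text
11.5167 [0.4701612  0.25380839 0.04452023] [0.00248727 0.65707066 0.7537905  0.00720016] [-0.    0.01 -0.    0.    0.   -0.    0.  ]
N 2 xyz [-0.0013 -0.0009  0.0002] rot [ 0.0071 -0.0028 -0.0057] |p| 0.0016 ang 0.01 total rel [-0.0026 -0.0017  0.0005]
```

Request:
{"api": "carry_out", "payload": {
  "grip_force": 50,
  "rows": [
    {"fingers": 1, "xyz": [-0.0013, -0.001, 0.0002], "delta_rot": [0.007, -0.003, -0.006]},
    {"fingers": 1, "xyz": [-0.0013, -0.001, 0.0002], "delta_rot": [0.007, -0.003, -0.006]},
    {"fingers": 1, "xyz": [0, 0, 0], "delta_rot": [0, 0, 0]},
    {"fingers": 0, "xyz": [0, 0, 0], "delta_rot": [0, 0, 0]},
    {"fingers": 0, "xyz": [0, 0, 0], "delta_rot": [0, 0, 0]},
    {"fingers": 0, "xyz": [0, 0, 0], "delta_rot": [0, 0, 0]},
    {"fingers": 0, "xyz": [0, 0, 0], "delta_rot": [0, 0, 0]},
    {"fingers": 0, "xyz": [0, 0, 0], "delta_rot": [0, 0, 0]},
    {"fingers": 0, "xyz": [0, 0, 0], "delta_rot": [0, 0, 0]},
    {"fingers": 0, "xyz": [0, 0, 0], "delta_rot": [0, 0, 0]}
  ]
}}

```text
time_s: 12.35
position: [0.4694, 0.2503, 0.0449]
orientation: [0.0, 0.653, 0.758, -0.0]
ft_force: [1.1, -0.0, -0.4]
opening: 0.0325
```

```bash
cat >> h.py <<'E'
A=np.radians(8.5)
def st(): s=arm.get_state(); print(round(s["time_s"],1),np.round(s["position"],4),np.round(s["orientation"],4),np.round(s["ft_force"],1),round(s["opening"],4))
E
python3 - <<'E'
from h import *
st(); step([.6127,.1552,.2],A,12)
E
```

```text
12.3 [0.4694 0.2503 0.0449] [ 3.000e-04  6.525e-01  7.578e-01 -0.000e+00] [ 1.1 -0.  -0.4] 0.0325
N 12 xyz [-0.0096  0.0106 -0.0129] rot [0.     0.     0.0001] |p| 0.0193 ang 0.0 total rel [-0.1154  0.1277 -0.155 ]
```

Request:
{"api": "carry_out", "payload": {
  "rows": [
    {"fingers": 0, "xyz": [0, 0, -0.006], "delta_rot": [0, 0, 0]},
    {"fingers": 0, "xyz": [0, 0, -0.014], "delta_rot": [0, 0, 0]},
    {"fingers": 0, "xyz": [0, 0, -0.02], "delta_rot": [0, 0, 0]},
    {"fingers": 0, "xyz": [0, 0, -0.02], "delta_rot": [0, 0, 0]},
    {"fingers": 0, "xyz": [-0.005, 0.006, -0.02], "delta_rot": [0, 0, 0]},
    {"fingers": 0, "xyz": [-0.01, 0.011, -0.02], "delta_rot": [0, 0, 0]},
    {"fingers": 0, "xyz": [-0.015, 0.0165, -0.015], "delta_rot": [0, 0, 0]},
    {"fingers": 0, "xyz": [-0.015, 0.0165, -0.01], "delta_rot": [0, 0, 0]},
    {"fingers": 0, "xyz": [-0.015, 0.0165, 0], "delta_rot": [0, 0, 0]},
    {"fingers": 0, "xyz": [-0.015, 0.0165, 0], "delta_rot": [0, 0, 0]},
    {"fingers": 0, "xyz": [-0.012, 0.014, 0], "delta_rot": [0, 0, 0]},
    {"fingers": 0, "xyz": [-0.01, 0.011, 0], "delta_rot": [0, 0, 0]},
    {"fingers": 0, "xyz": [-0.008, 0.009, 0], "delta_rot": [0, 0, 0]},
    {"fingers": 0, "xyz": [-0.005, 0.005, 0], "delta_rot": [0, 0, 0]},
    {"fingers": 0, "xyz": [-0.002, 0.002, 0], "delta_rot": [0, 0, 0]},
    {"fingers": 0, "xyz": [0, 0, 0], "delta_rot": [0, 0, 0]},
    {"fingers": 0, "xyz": [0, 0, 0], "delta_rot": [0, 0, 0]},
    {"fingers": 0, "xyz": [0, 0, 0], "delta_rot": [0, 0, 0]}
  ]
}}

```text
time_s: 13.85
position: [0.6093, 0.1557, 0.1777]
orientation: [-0.002, 0.65, 0.76, -0.003]
ft_force: [-0.1, -0.6, -0.9]
opening: 0.0325
```

```bash
python3 - <<'E'
from h import *
st(); step([.6127,.1546,.135],A,6)
E
```

```text
13.8 [0.6093 0.1557 0.1777] [-0.0021  0.6496  0.7602 -0.0033] [-0.1 -0.6 -0.9] 0.0325
N 6 xyz [-0.0003  0.0006  0.0071] rot [-0.0013  0.0002  0.0014] |p| 0.0071 ang 0.002 total rel [-0.0016  0.0035  0.0426]
```

Request:
{"api": "carry_out", "payload": {
  "rows": [
    {"fingers": 0, "xyz": [-0.0005, 0.001, 0.006], "delta_rot": [-0.002, 0, 0.002]},
    {"fingers": 0, "xyz": [-0.0005, 0.001, 0.01], "delta_rot": [-0.002, 0, 0.002]},
    {"fingers": 0, "xyz": [-0.0005, 0.001, 0.01], "delta_rot": [-0.002, 0, 0.002]},
    {"fingers": 0, "xyz": [0, 0.0005, 0.008], "delta_rot": [-0.002, 0, 0.002]},
    {"fingers": 0, "xyz": [0, 0, 0.005], "delta_rot": [0, 0, 0]},
    {"fingers": 0, "xyz": [0, 0, 0.003], "delta_rot": [0, 0, 0]},
    {"fingers": 0, "xyz": [0, 0, 0.001], "delta_rot": [0, 0, 0]},
    {"fingers": 0, "xyz": [0, 0, 0], "delta_rot": [0, 0, 0]},
    {"fingers": 0, "xyz": [0, 0, 0], "delta_rot": [0, 0, 0]}
  ]
}}

```text
time_s: 14.6
position: [0.6096, 0.1576, 0.1279]
orientation: [-0.001, 0.651, 0.759, -0.002]
ft_force: [0.6, 0.1, -1.0]
opening: 0.0326
```

```bash
python3 - <<'E'
from h import *
st(); step([.6127,.1546,.095],A,10)
im,d=arm.capture("scene"); cv2.imwrite("pics/s3.png",cv2.resize(im[170:290,180:360],None,fx=4,fy=4,interpolation=cv2.INTER_CUBIC))
E
```

```text
14.6 [0.6096 0.1576 0.1279] [-0.0012  0.6511  0.759  -0.0016] [ 0.6  0.1 -1. ] 0.0326
N 10 xyz [-0.0003  0.0003  0.0033] rot [-0.0004  0.      0.0004] |p| 0.0033 ang 0.001 total rel [-0.0034  0.0027  0.0329]
```

View pics/s3.png

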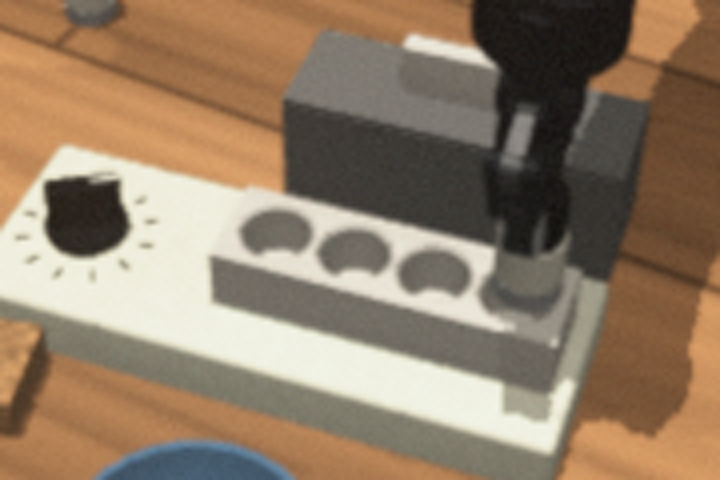

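Request:
{"api": "carry_out", "payload": {
  "rows": [
    {"fingers": 0, "xyz": [-0.0017, 0.0014, 0], "delta_rot": [-0.002, 0, 0.002]},
    {"fingers": 0, "xyz": [-0.0017, 0.0014, 0], "delta_rot": [-0.002, 0, 0.002]},
    {"fingers": 0, "xyz": [0, 0, 0], "delta_rot": [0, 0, 0]},
    {"fingers": 0, "xyz": [0, 0, 0], "delta_rot": [0, 0, 0]},
    {"fingers": 0, "xyz": [0, 0, 0], "delta_rot": [0, 0, 0]}
  ]
}}

```text
time_s: 15.07
position: [0.6146, 0.1542, 0.1298]
orientation: [0.001, 0.653, 0.757, 0.002]
ft_force: [0.4, 0.3, -0.8]
opening: 0.0331
```

```bash
python3 - <<'E'
from h import *
st(); step([.6127,.1546,.105],A,8)
E
```

```text
15.1 [0.6146 0.1542 0.1298] [0.0012 0.653  0.7573 0.0016] [ 0.4  0.3 -0.8] 0.0331
N 8 xyz [ 0.0001 -0.0002  0.0031] rot [ 0.0005 -0.     -0.0001] |p| 0.0031 ang 0.001 total rel [ 0.0007 -0.002   0.0248]
```

Request:
{"api": "carry_out", "payload": {
  "rows": [
    {"fingers": 0, "xyz": [0.0003, -0.001, 0], "delta_rot": [0.002, 0, 0]},
    {"fingers": 0, "xyz": [0.0003, -0.0008, 0.001], "delta_rot": [0.001, 0, 0]},
    {"fingers": 0, "xyz": [0, 0, 0.002], "delta_rot": [0, 0, 0]},
    {"fingers": 0, "xyz": [0, 0, 0.003], "delta_rot": [0, 0, 0]},
    {"fingers": 0, "xyz": [0, 0, 0.003], "delta_rot": [0, 0, 0]},
    {"fingers": 0, "xyz": [0, 0, 0.003], "delta_rot": [0, 0, 0]},
    {"fingers": 0, "xyz": [0, 0, 0.003], "delta_rot": [0, 0, 0]},
    {"fingers": 0, "xyz": [0, 0, 0.002], "delta_rot": [0, 0, 0]}
  ]
}}

```text
time_s: 15.73
position: [0.6128, 0.1542, 0.1117]
orientation: [0.001, 0.653, 0.757, 0.001]
ft_force: [-0.1, -0.7, -0.5]
opening: 0.0326
```

```bash
python3 - <<'E'
from h import *
st(); step([.6127,.1546,.092],A,8)
E
```

```text
15.7 [0.6128 0.1542 0.1117] [6.000e-04 6.531e-01 7.573e-01 6.000e-04] [-0.1 -0.7 -0.5] 0.0326
N 8 xyz [ 0.0001 -0.      0.0025] rot [ 0.0002  0.     -0.0001] |p| 0.0025 ang 0.0 total rel [ 0.0004 -0.0001  0.0197]
```

Request:
{"api": "carry_out", "payload": {
  "rows": [
    {"fingers": 0, "xyz": [0, 0, 0.003], "delta_rot": [0, 0, 0]},
    {"fingers": 0, "xyz": [0, 0, 0.004], "delta_rot": [0, 0, 0]},
    {"fingers": 0, "xyz": [0, 0, 0.004], "delta_rot": [0, 0, 0]},
    {"fingers": 0, "xyz": [0, 0, 0.004], "delta_rot": [0, 0, 0]},
    {"fingers": 0, "xyz": [0, 0, 0.003], "delta_rot": [0, 0, 0]},
    {"fingers": 0, "xyz": [0, 0, 0.001], "delta_rot": [0, 0, 0]},
    {"fingers": 0, "xyz": [0, 0, 0.001], "delta_rot": [0, 0, 0]},
    {"fingers": 0, "xyz": [0, 0, 0], "delta_rot": [0, 0, 0]}
  ]
}}

```text
time_s: 16.4
position: [0.613, 0.1542, 0.0902]
orientation: [0.0, 0.653, 0.757, 0.0]
ft_force: [-0.1, -0.1, -1.3]
opening: 0.0331
```

```bash
python3 - <<'E'
from h import *
st(); step([.6127,.1546,.09],A,1)
E
```

```text
16.4 [0.613  0.1542 0.0902] [1.000e-04 6.531e-01 7.572e-01 3.000e-04] [-0.1 -0.1 -1.3] 0.0331
N 1 xyz [ 0.0005 -0.0002  0.0002] rot [ 0.0007 -0.0002 -0.001 ] |p| 0.0006 ang 0.001 total rel [ 0.0005 -0.0002  0.0002]
```

Request:
{"api": "carry_out", "payload": {
  "rows": [
    {"fingers": 1, "xyz": [0, 0, 0], "delta_rot": [0, 0, 0]},
    {"fingers": 1, "xyz": [0, 0, 0], "delta_rot": [0, 0, 0]},
    {"fingers": 1, "xyz": [0, 0, 0], "delta_rot": [0, 0, 0]},
    {"fingers": 1, "xyz": [0, 0, 0], "delta_rot": [0, 0, 0]},
    {"fingers": 1, "xyz": [0, 0, 0], "delta_rot": [0, 0, 0]},
    {"fingers": 1, "xyz": [0, 0, -0.015], "delta_rot": [0, 0, 0]},
    {"fingers": 1, "xyz": [0, 0, -0.025], "delta_rot": [0, 0, 0]},
    {"fingers": 1, "xyz": [0, 0, -0.03], "delta_rot": [0, 0, 0]},
    {"fingers": 1, "xyz": [0.012, -0.0065, -0.01], "delta_rot": [0, 0, 0]},
    {"fingers": 1, "xyz": [0.028, -0.015, 0], "delta_rot": [0, 0, 0]},
    {"fingers": 1, "xyz": [0.036, -0.02, 0], "delta_rot": [0, 0, 0]},
    {"fingers": 1, "xyz": [0.036, -0.02, 0], "delta_rot": [0, 0, 0]},
    {"fingers": 1, "xyz": [0.036, -0.02, 0], "delta_rot": [0, 0, 0]},
    {"fingers": 1, "xyz": [0.034, -0.018, 0], "delta_rot": [0, 0, 0]},
    {"fingers": 1, "xyz": [0.026, -0.014, 0], "delta_rot": [0, 0, 0]},
    {"fingers": 1, "xyz": [0.018, -0.01, 0], "delta_rot": [0, 0, 0]},
    {"fingers": 1, "xyz": [0.01, -0.006, 0], "delta_rot": [0, 0, 0]},
    {"fingers": 1, "xyz": [0.005, -0.003, 0], "delta_rot": [0, 0, 0]},
    {"fingers": 1, "xyz": [0.002, -0.001, 0], "delta_rot": [0, 0, 0]},
    {"fingers": 1, "xyz": [0, 0, 0], "delta_rot": [0, 0, 0]}
  ]
}}

```text
time_s: 18.07
position: [0.4416, 0.3823, 0.1735]
orientation: [0.002, 0.656, 0.755, 0.002]
ft_force: [-0.5, 0.4, 0.1]
opening: 0.0855
```

```bash
python3 - <<'E'
from h import *
st(); 
im,d=arm.capture("top"); cv2.imwrite("pics/t4.png",im); np.save("t4.npy",d)
for o in cans("top",im,d): print(*o[:3])
for o in cans("top",im,d,.1,.13,(.5,.7,0,.2)): print("seated",*o[:3])
step([.4445,.377,.075],A,6)
E
```

```text
18.1 [0.4416 0.3823 0.1735] [0.0018 0.6561 0.7547 0.002 ] [-0.5  0.4  0.1] 0.0855
[370.  93.] 62 [ 0.7909 -0.3118  0.0843]
[82. 81.] 22 [0.7956 0.4768 0.0846]
[106. 104.] 15 [0.7357 0.4157 0.0846]
[296. 139.] 53 [ 0.6478 -0.0996  0.0794]
[389. 182.] 101 [ 0.5366 -0.3524  0.074 ]
[116. 213.] 128 [0.4435 0.3771 0.0742]
[351. 220.] 109 [ 0.4348 -0.2501  0.0735]
seated [199. 149.] 106 [0.6108 0.1548 0.1188]
N 6 xyz [-0.0008  0.0002  0.0164] rot [ 0.0009  0.0001 -0.0017] |p| 0.0164 ang 0.002 total rel [-0.0049  0.0011  0.0985]
```

Request:
{"api": "carry_out", "payload": {
  "rows": [
    {"fingers": 1, "xyz": [-0.001, 0, 0.01], "delta_rot": [0.001, 0, -0.002]},
    {"fingers": 1, "xyz": [-0.001, 0, 0.018], "delta_rot": [0.001, 0, -0.002]},
    {"fingers": 1, "xyz": [-0.001, 0, 0.02], "delta_rot": [0.001, 0, -0.002]},
    {"fingers": 1, "xyz": [-0.001, 0, 0.02], "delta_rot": [0.001, 0, -0.002]},
    {"fingers": 1, "xyz": [-0.001, 0, 0.018], "delta_rot": [0.001, 0, -0.002]},
    {"fingers": 1, "xyz": [0, 0, 0.014], "delta_rot": [0, 0, 0]},
    {"fingers": 1, "xyz": [0, 0, 0.01], "delta_rot": [0, 0, 0]},
    {"fingers": 1, "xyz": [0, 0, 0.006], "delta_rot": [0, 0, 0]},
    {"fingers": 1, "xyz": [0, 0, 0.004], "delta_rot": [0, 0, 0]},
    {"fingers": 1, "xyz": [0, 0, 0.002], "delta_rot": [0, 0, 0]},
    {"fingers": 1, "xyz": [0, 0, 0], "delta_rot": [0, 0, 0]},
    {"fingers": 1, "xyz": [0, 0, 0], "delta_rot": [0, 0, 0]}
  ]
}}

```text
time_s: 19.12
position: [0.4567, 0.3609, 0.0437]
orientation: [0.005, 0.663, 0.749, 0.001]
ft_force: [-0.4, 0.6, -0.2]
opening: 0.0855
```

```bash
python3 - <<'E'
from h import *
st(); step([.4445,.377,.044],A,2)
E
```

```text
19.1 [0.4567 0.3609 0.0437] [4.600e-03 6.625e-01 7.490e-01 7.000e-04] [-0.4  0.6 -0.2] 0.0855
N 2 xyz [ 0.0088 -0.005  -0.0002] rot [ 0.0035  0.003  -0.013 ] |p| 0.0101 ang 0.014 total rel [ 0.0175 -0.0101 -0.0005]
```

Request:
{"api": "carry_out", "payload": {
  "rows": [
    {"fingers": 1, "xyz": [0.003, -0.002, 0], "delta_rot": [0.001, 0.001, -0.004]},
    {"fingers": 1, "xyz": [0.005, -0.003, 0], "delta_rot": [0.002, 0.002, -0.008]},
    {"fingers": 1, "xyz": [0.004, -0.002, 0], "delta_rot": [0.002, 0.002, -0.007]},
    {"fingers": 1, "xyz": [0.003, -0.0015, 0], "delta_rot": [0.001, 0.001, -0.004]},
    {"fingers": 1, "xyz": [0.0015, -0.001, 0], "delta_rot": [0.001, 0, -0.002]},
    {"fingers": 1, "xyz": [0, 0, 0], "delta_rot": [0, 0, 0]},
    {"fingers": 1, "xyz": [0, 0, 0], "delta_rot": [0, 0, 0]},
    {"fingers": 1, "xyz": [0, 0, 0], "delta_rot": [0, 0, 0]}
  ]
}}

```text
time_s: 19.78
position: [0.4443, 0.3808, 0.0468]
orientation: [-0.001, 0.651, 0.759, 0.003]
ft_force: [-0.4, -0.5, -0.0]
opening: 0.0853
```

```bash
python3 - <<'E'
from h import *
st(); step([.4445,.377,.044],A,2)
E
```

```text
19.8 [0.4443 0.3808 0.0468] [-0.0008  0.6509  0.7592  0.0033] [-0.4 -0.5 -0. ] 0.0853
N 2 xyz [-0.0019 -0.0002  0.0014] rot [ 0.002  -0.0027  0.0025] |p| 0.0024 ang 0.004 total rel [-0.0039 -0.0004  0.0028]
```

Request:
{"api": "carry_out", "payload": {
  "rows": [
    {"fingers": 1, "xyz": [-0.0019, -0.0002, 0.0014], "delta_rot": [0.002, -0.003, 0.0025]},
    {"fingers": 1, "xyz": [-0.0015, 0, 0.001], "delta_rot": [0.002, -0.003, 0.002]},
    {"fingers": 1, "xyz": [0, 0, 0], "delta_rot": [0, 0, 0]},
    {"fingers": 0, "xyz": [0, 0, 0], "delta_rot": [0, 0, 0]},
    {"fingers": 0, "xyz": [0, 0, 0], "delta_rot": [0, 0, 0]},
    {"fingers": 0, "xyz": [0, 0, 0], "delta_rot": [0, 0, 0]},
    {"fingers": 0, "xyz": [0, 0, 0], "delta_rot": [0, 0, 0]},
    {"fingers": 0, "xyz": [0, 0, 0], "delta_rot": [0, 0, 0]},
    {"fingers": 0, "xyz": [0, 0, 0], "delta_rot": [0, 0, 0]},
    {"fingers": 0, "xyz": [0, 0, 0], "delta_rot": [0, 0, 0]}
  ]
}}

```text
time_s: 20.62
position: [0.4454, 0.3761, 0.044]
orientation: [0.001, 0.653, 0.757, -0.001]
ft_force: [-0.1, 0.0, -0.0]
opening: 0.0326
```

```bash
python3 - <<'E'
from h import *
st(); step([.6195,.1092,.2],A,12)
E
```

```text
20.6 [0.4454 0.3761 0.044 ] [ 7.000e-04  6.535e-01  7.570e-01 -7.000e-04] [-0.1  0.  -0. ] 0.0326
N 12 xyz [-0.0241  0.0111 -0.013 ] rot [-0.      0.0002 -0.0002] |p| 0.0296 ang 0.0 total rel [-0.2897  0.1332 -0.1554]
```

Request:
{"api": "carry_out", "payload": {
  "rows": [
    {"fingers": 0, "xyz": [0, 0, -0.006], "delta_rot": [0, 0, 0]},
    {"fingers": 0, "xyz": [0, 0, -0.015], "delta_rot": [0, 0, 0]},
    {"fingers": 0, "xyz": [0, 0, -0.022], "delta_rot": [0, 0, 0]},
    {"fingers": 0, "xyz": [0, 0, -0.025], "delta_rot": [0, 0, 0]},
    {"fingers": 0, "xyz": [-0.01, 0.0046, -0.025], "delta_rot": [0, 0, 0]},
    {"fingers": 0, "xyz": [-0.02, 0.0092, -0.025], "delta_rot": [0, 0, 0]},
    {"fingers": 0, "xyz": [-0.03, 0.0138, -0.02], "delta_rot": [0, 0, 0]},
    {"fingers": 0, "xyz": [-0.036, 0.0166, -0.013], "delta_rot": [0, 0, 0]},
    {"fingers": 0, "xyz": [-0.036, 0.0166, 0], "delta_rot": [0, 0, 0]},
    {"fingers": 0, "xyz": [-0.036, 0.0166, 0], "delta_rot": [0, 0, 0]},
    {"fingers": 0, "xyz": [-0.034, 0.0156, 0], "delta_rot": [0, 0, 0]},
    {"fingers": 0, "xyz": [-0.03, 0.0138, 0], "delta_rot": [0, 0, 0]},
    {"fingers": 0, "xyz": [-0.024, 0.011, 0], "delta_rot": [0, 0, 0]},
    {"fingers": 0, "xyz": [-0.017, 0.0078, 0], "delta_rot": [0, 0, 0]},
    {"fingers": 0, "xyz": [-0.01, 0.0046, 0], "delta_rot": [0, 0, 0]},
    {"fingers": 0, "xyz": [-0.005, 0.0023, 0], "delta_rot": [0, 0, 0]},
    {"fingers": 0, "xyz": [-0.002, 0.001, 0], "delta_rot": [0, 0, 0]},
    {"fingers": 0, "xyz": [0, 0, 0], "delta_rot": [0, 0, 0]},
    {"fingers": 0, "xyz": [0, 0, 0], "delta_rot": [0, 0, 0]},
    {"fingers": 0, "xyz": [0, 0, 0], "delta_rot": [0, 0, 0]}
  ]
}}

```text
time_s: 22.28
position: [0.6231, 0.103, 0.2068]
orientation: [-0.0, 0.648, 0.761, -0.002]
ft_force: [1.2, -0.0, -0.9]
opening: 0.0329
```

```bash
python3 - <<'E'
from h import *
st(); step([.6195,.109,.135],A,5)
E
```

```text
22.3 [0.6231 0.103  0.2068] [-4.000e-04  6.482e-01  7.615e-01 -1.800e-03] [ 1.2 -0.  -0.9] 0.0329
N 5 xyz [ 0.0013 -0.0005  0.0144] rot [-0.0007  0.0004  0.0024] |p| 0.0144 ang 0.003 total rel [ 0.0066 -0.0024  0.0718]
```

Request:
{"api": "carry_out", "payload": {
  "rows": [
    {"fingers": 0, "xyz": [0.002, -0.001, 0.004], "delta_rot": [-0.001, 0, 0.003]},
    {"fingers": 0, "xyz": [0.002, -0.001, 0.008], "delta_rot": [-0.001, 0, 0.003]},
    {"fingers": 0, "xyz": [0.0015, 0, 0.01], "delta_rot": [-0.001, 0, 0.003]},
    {"fingers": 0, "xyz": [0.001, 0, 0.008], "delta_rot": [0, 0, 0.002]},
    {"fingers": 0, "xyz": [0, 0, 0.006], "delta_rot": [0, 0, 0]},
    {"fingers": 0, "xyz": [0, 0, 0.004], "delta_rot": [0, 0, 0]},
    {"fingers": 0, "xyz": [0, 0, 0.001], "delta_rot": [0, 0, 0]},
    {"fingers": 0, "xyz": [0, 0, 0], "delta_rot": [0, 0, 0]},
    {"fingers": 0, "xyz": [0, 0, 0], "delta_rot": [0, 0, 0]}
  ]
}}

```text
time_s: 23.03
position: [0.6166, 0.1155, 0.1592]
orientation: [-0.002, 0.65, 0.76, -0.002]
ft_force: [-0.1, 0.6, -1.3]
opening: 0.0322
```

```bash
python3 - <<'E'
from h import *
st(); step([.6195,.109,.13],A,8)
E
```

```text
23.0 [0.6166 0.1155 0.1592] [-0.0016  0.6497  0.7602 -0.0017] [-0.1  0.6 -1.3] 0.0322
N 8 xyz [-0.0009  0.0002  0.0037] rot [-0.0006 -0.      0.001 ] |p| 0.0038 ang 0.001 total rel [-0.0069  0.002   0.0292]
```

Request:
{"api": "carry_out", "payload": {
  "rows": [
    {"fingers": 0, "xyz": [-0.001, 0.0005, 0], "delta_rot": [-0.001, 0, 0.002]},
    {"fingers": 0, "xyz": [-0.002, 0.0005, 0.001], "delta_rot": [-0.001, 0, 0.002]},
    {"fingers": 0, "xyz": [-0.0015, 0.0005, 0.003], "delta_rot": [-0.001, 0, 0.002]},
    {"fingers": 0, "xyz": [-0.0005, 0, 0.003], "delta_rot": [0, 0, 0.001]},
    {"fingers": 0, "xyz": [0, 0, 0.003], "delta_rot": [0, 0, 0]},
    {"fingers": 0, "xyz": [0, 0, 0.003], "delta_rot": [0, 0, 0]},
    {"fingers": 0, "xyz": [0, 0, 0.002], "delta_rot": [0, 0, 0]},
    {"fingers": 0, "xyz": [0, 0, 0.001], "delta_rot": [0, 0, 0]},
    {"fingers": 0, "xyz": [0, 0, 0], "delta_rot": [0, 0, 0]},
    {"fingers": 0, "xyz": [0, 0, 0], "delta_rot": [0, 0, 0]},
    {"fingers": 0, "xyz": [0, 0, 0], "delta_rot": [0, 0, 0]},
    {"fingers": 0, "xyz": [0, 0, 0], "delta_rot": [0, 0, 0]}
  ]
}}

```text
time_s: 24.03
position: [0.6203, 0.1095, 0.1429]
orientation: [0.0, 0.653, 0.757, 0.001]
ft_force: [-0.0, -0.1, -1.1]
opening: 0.0324
```

```bash
python3 - <<'E'
from h import *
st(); step([.6195,.109,.13],A,8)
E
```

```text
24.0 [0.6203 0.1095 0.1429] [4.000e-04 6.531e-01 7.572e-01 6.000e-04] [-0.  -0.1 -1.1] 0.0324
N 8 xyz [-0.     -0.0001  0.0016] rot [ 0.0002 -0.     -0.0001] |p| 0.0016 ang 0.0 total rel [-0.0004 -0.0009  0.0129]
```

Request:
{"api": "carry_out", "payload": {
  "rows": [
    {"fingers": 0, "xyz": [-0.0003, -0.0007, 0.001], "delta_rot": [0, 0, 0]},
    {"fingers": 0, "xyz": [0, 0, 0.002], "delta_rot": [0, 0, 0]},
    {"fingers": 0, "xyz": [0, 0, 0.003], "delta_rot": [0, 0, 0]},
    {"fingers": 0, "xyz": [0, 0, 0.003], "delta_rot": [0, 0, 0]},
    {"fingers": 0, "xyz": [0, 0, 0.003], "delta_rot": [0, 0, 0]},
    {"fingers": 0, "xyz": [0, 0, 0.003], "delta_rot": [0, 0, 0]},
    {"fingers": 0, "xyz": [0, 0, 0.003], "delta_rot": [0, 0, 0]},
    {"fingers": 0, "xyz": [0, 0, 0.003], "delta_rot": [0, 0, 0]},
    {"fingers": 0, "xyz": [0, 0, 0.003], "delta_rot": [0, 0, 0]},
    {"fingers": 0, "xyz": [0, 0, 0.003], "delta_rot": [0, 0, 0]},
    {"fingers": 0, "xyz": [0, 0, 0.003], "delta_rot": [0, 0, 0]},
    {"fingers": 0, "xyz": [0, 0, 0.001], "delta_rot": [0, 0, 0]}
  ]
}}

```text
time_s: 25.03
position: [0.6198, 0.1089, 0.1087]
orientation: [0.001, 0.653, 0.757, 0.001]
ft_force: [-0.9, 0.4, -0.4]
opening: 0.0328
```

```bash
python3 - <<'E'
from h import *
st(); step([.6195,.109,.09],A,8)
E
```

```text
25.0 [0.6198 0.1089 0.1087] [6.000e-04 6.531e-01 7.572e-01 6.000e-04] [-0.9  0.4 -0.4] 0.0328
N 8 xyz [ 0.     -0.      0.0023] rot [ 0.0002  0.     -0.0001] |p| 0.0023 ang 0.0 total rel [ 0.0002 -0.0003  0.0187]
```

Request:
{"api": "carry_out", "payload": {
  "rows": [
    {"fingers": 0, "xyz": [0, 0, 0.003], "delta_rot": [0, 0, 0]},
    {"fingers": 0, "xyz": [0, 0, 0.004], "delta_rot": [0, 0, 0]},
    {"fingers": 0, "xyz": [0, 0, 0.004], "delta_rot": [0, 0, 0]},
    {"fingers": 0, "xyz": [0, 0, 0.004], "delta_rot": [0, 0, 0]},
    {"fingers": 0, "xyz": [0, 0, 0.003], "delta_rot": [0, 0, 0]},
    {"fingers": 0, "xyz": [0, 0, 0.001], "delta_rot": [0, 0, 0]},
    {"fingers": 0, "xyz": [0, 0, 0], "delta_rot": [0, 0, 0]},
    {"fingers": 0, "xyz": [0, 0, 0], "delta_rot": [0, 0, 0]},
    {"fingers": 1, "xyz": [0, 0, 0], "delta_rot": [0, 0, 0]},
    {"fingers": 1, "xyz": [0, 0, 0], "delta_rot": [0, 0, 0]},
    {"fingers": 1, "xyz": [0, 0, 0], "delta_rot": [0, 0, 0]},
    {"fingers": 1, "xyz": [0, 0, 0], "delta_rot": [0, 0, 0]},
    {"fingers": 1, "xyz": [0, 0, 0], "delta_rot": [0, 0, 0]},
    {"fingers": 1, "xyz": [0, 0, -0.012], "delta_rot": [0, 0, 0]},
    {"fingers": 1, "xyz": [0, 0, -0.025], "delta_rot": [0, 0, 0]},
    {"fingers": 1, "xyz": [0, 0, -0.025], "delta_rot": [0, 0, 0]},
    {"fingers": 1, "xyz": [0, 0, -0.02], "delta_rot": [0, 0, 0]},
    {"fingers": 1, "xyz": [0, 0, -0.01], "delta_rot": [0, 0, 0]},
    {"fingers": 1, "xyz": [0, 0, 0], "delta_rot": [0, 0, 0]}
  ]
}}

```text
time_s: 26.62
position: [0.6202, 0.109, 0.1872]
orientation: [0.001, 0.653, 0.757, 0.001]
ft_force: [1.2, 0.6, 0.0]
opening: 0.0851
```

```bash
python3 - <<'E'
from h import *
st(); step([.436,-.2495,.18],A,15)
E
```

```text
26.6 [0.6202 0.109  0.1872] [6.000e-04 6.532e-01 7.572e-01 1.000e-03] [1.2 0.6 0. ] 0.0851
N 15 xyz [-0.0218 -0.0157  0.0005] rot [ 0.0001 -0.     -0.0001] |p| 0.0269 ang 0.0 total rel [-0.3276 -0.2348  0.0065]
```

Request:
{"api": "carry_out", "payload": {
  "rows": [
    {"fingers": 1, "xyz": [-0.01, -0.007, 0], "delta_rot": [0, 0, 0]},
    {"fingers": 1, "xyz": [-0.02, -0.0143, 0], "delta_rot": [0, 0, 0]},
    {"fingers": 1, "xyz": [-0.028, -0.02, 0], "delta_rot": [0, 0, 0]},
    {"fingers": 1, "xyz": [-0.033, -0.0237, 0], "delta_rot": [0, 0, 0]},
    {"fingers": 1, "xyz": [-0.033, -0.0237, 0], "delta_rot": [0, 0, 0]},
    {"fingers": 1, "xyz": [-0.033, -0.0237, 0], "delta_rot": [0, 0, 0]},
    {"fingers": 1, "xyz": [-0.033, -0.0237, 0], "delta_rot": [0, 0, 0]},
    {"fingers": 1, "xyz": [-0.033, -0.0237, 0], "delta_rot": [0, 0, 0]},
    {"fingers": 1, "xyz": [-0.03, -0.0215, 0], "delta_rot": [0, 0, 0]},
    {"fingers": 1, "xyz": [-0.025, -0.018, 0], "delta_rot": [0, 0, 0]},
    {"fingers": 1, "xyz": [-0.02, -0.0143, 0], "delta_rot": [0, 0, 0]},
    {"fingers": 1, "xyz": [-0.014, -0.01, 0], "delta_rot": [0, 0, 0]},
    {"fingers": 1, "xyz": [-0.009, -0.0065, 0], "delta_rot": [0, 0, 0]},
    {"fingers": 1, "xyz": [-0.005, -0.0036, 0], "delta_rot": [0, 0, 0]},
    {"fingers": 1, "xyz": [-0.002, -0.0014, 0], "delta_rot": [0, 0, 0]},
    {"fingers": 1, "xyz": [0, 0, 0], "delta_rot": [0, 0, 0]},
    {"fingers": 1, "xyz": [0, 0, 0], "delta_rot": [0, 0, 0]},
    {"fingers": 1, "xyz": [0, 0, 0], "delta_rot": [0, 0, 0]},
    {"fingers": 1, "xyz": [0, 0, 0], "delta_rot": [0, 0, 0]}
  ]
}}

```text
time_s: 28.2
position: [0.4088, -0.2622, 0.1705]
orientation: [-0.013, 0.654, 0.756, -0.006]
ft_force: [-0.3, 0.2, 0.1]
opening: 0.0856
```

```bash
python3 - <<'E'
from h import *
st(); 
im,d=arm.capture("top"); cv2.imwrite("pics/t5.png",im); np.save("t5.npy",d)
for o in cans("top",im,d): print(*o[:3])
for o in cans("top",im,d,.1,.13,(.5,.7,0,.2)): print("seated",*o[:3])
im,d=arm.capture("scene")
for o in cans("scene",im,d): print("sc",*o[:3])
step([.436,-.2495,.06],A,6)
E
```

```text
28.2 [ 0.4088 -0.2622  0.1705] [-0.0133  0.6541  0.7563 -0.0061] [-0.3  0.2  0.1] 0.0856
[369.  93.] 47 [ 0.7894 -0.3103  0.0848]
[296. 140.] 52 [ 0.6486 -0.0996  0.0806]
[389. 182.] 100 [ 0.5368 -0.3522  0.0742]
[350. 220.] 104 [ 0.4347 -0.2499  0.0744]
seated [216. 147.] 106 [0.6172 0.1097 0.1182]
seated [199. 149.] 103 [0.6113 0.1546 0.1191]
sc [201. 155.] 76 [ 0.439  -0.2493  0.0695]
sc [147. 163.] 88 [ 0.5425 -0.3522  0.0684]
sc [295. 209.] 257 [0.4935 0.0723 0.0824]
sc [200. 219.] 83 [ 0.6567 -0.0988  0.0748]
sc [ 85. 246.] 116 [ 0.841  -0.2682  0.0823]
sc [248. 227.] 29 [0.6257 0.0131 0.0694]
sc [268. 232.] 38 [0.6187 0.0603 0.0694]
sc [199. 301.] 30 [0.8342 0.0287 0.0574]
N 6 xyz [0.0013 0.0051 0.0184] rot [-0.0044 -0.002  -0.0006] |p| 0.0191 ang 0.005 total rel [0.0074 0.0316 0.1099]
```

Request:
{"api": "carry_out", "payload": {
  "rows": [
    {"fingers": 1, "xyz": [0.001, 0.004, 0.002], "delta_rot": [-0.004, -0.002, -0.001]},
    {"fingers": 1, "xyz": [0.001, 0.006, 0.006], "delta_rot": [-0.006, -0.002, -0.001]},
    {"fingers": 1, "xyz": [0.001, 0.006, 0.01], "delta_rot": [-0.006, -0.002, -0.001]},
    {"fingers": 1, "xyz": [0.001, 0.005, 0.012], "delta_rot": [-0.005, -0.002, 0]},
    {"fingers": 1, "xyz": [0.001, 0.004, 0.014], "delta_rot": [-0.004, -0.002, 0]},
    {"fingers": 1, "xyz": [0.001, 0.003, 0.012], "delta_rot": [-0.002, -0.002, 0]},
    {"fingers": 1, "xyz": [0.001, 0.002, 0.008], "delta_rot": [0, 0, 0]},
    {"fingers": 1, "xyz": [0, 0.001, 0.006], "delta_rot": [0, 0, 0]},
    {"fingers": 1, "xyz": [0, 0, 0.004], "delta_rot": [0, 0, 0]},
    {"fingers": 1, "xyz": [0, 0, 0.002], "delta_rot": [0, 0, 0]},
    {"fingers": 1, "xyz": [0, 0, 0], "delta_rot": [0, 0, 0]},
    {"fingers": 1, "xyz": [0, 0, 0], "delta_rot": [0, 0, 0]},
    {"fingers": 1, "xyz": [0, 0, 0], "delta_rot": [0, 0, 0]},
    {"fingers": 1, "xyz": [0, 0, 0], "delta_rot": [0, 0, 0]}
  ]
}}

```text
time_s: 29.47
position: [0.446, -0.2471, 0.0896]
orientation: [0.004, 0.65, 0.76, 0.002]
ft_force: [0.7, -0.3, -0.1]
opening: 0.0852
```

```bash
python3 - <<'E'
from h import *
st(); step([.436,-.2495,.044],A,6)
E
```

```text
29.5 [ 0.446  -0.2471  0.0896] [0.004  0.6502 0.7598 0.0024] [ 0.7 -0.3 -0.1] 0.0852
N 6 xyz [-0.0001 -0.0017  0.0076] rot [0.0015 0.0005 0.0011] |p| 0.0078 ang 0.002 total rel [-0.0007 -0.0107  0.0455]
```

Request:
{"api": "carry_out", "payload": {
  "rows": [
    {"fingers": 1, "xyz": [0, -0.002, 0.001], "delta_rot": [0.002, 0.001, 0.002]},
    {"fingers": 1, "xyz": [0, -0.003, 0.003], "delta_rot": [0.002, 0.001, 0.002]},
    {"fingers": 1, "xyz": [0, -0.002, 0.005], "delta_rot": [0.002, 0.001, 0.002]},
    {"fingers": 1, "xyz": [0, -0.001, 0.006], "delta_rot": [0.001, 0, 0]},
    {"fingers": 1, "xyz": [0, -0.001, 0.006], "delta_rot": [0, 0, 0]},
    {"fingers": 1, "xyz": [0, 0, 0.006], "delta_rot": [0, 0, 0]},
    {"fingers": 1, "xyz": [0, 0, 0.006], "delta_rot": [0, 0, 0]},
    {"fingers": 1, "xyz": [0, 0, 0.005], "delta_rot": [0, 0, 0]},
    {"fingers": 1, "xyz": [0, 0, 0.003], "delta_rot": [0, 0, 0]},
    {"fingers": 1, "xyz": [0, 0, 0.002], "delta_rot": [0, 0, 0]},
    {"fingers": 1, "xyz": [0, 0, 0.001], "delta_rot": [0, 0, 0]},
    {"fingers": 1, "xyz": [0, 0, 0], "delta_rot": [0, 0, 0]},
    {"fingers": 1, "xyz": [0, 0, 0], "delta_rot": [0, 0, 0]},
    {"fingers": 1, "xyz": [0, 0, 0], "delta_rot": [0, 0, 0]}
  ]
}}

```text
time_s: 30.63
position: [0.4363, -0.249, 0.0411]
orientation: [0.001, 0.653, 0.757, 0.001]
ft_force: [-0.4, 0.4, 0.3]
opening: 0.0857
```

```bash
python3 - <<'E'
from h import *
st(); step([.436,-.2495,.044],A,2)
E
```

```text
30.6 [ 0.4363 -0.249   0.0411] [5.000e-04 6.530e-01 7.574e-01 7.000e-04] [-0.4  0.4  0.3] 0.0857
N 2 xyz [-0.0002 -0.0002 -0.0015] rot [ 0.0009 -0.0001 -0.0003] |p| 0.0015 ang 0.001 total rel [-0.0004 -0.0004 -0.0029]
```

Request:
{"api": "carry_out", "payload": {
  "rows": [
    {"fingers": 1, "xyz": [0, 0, -0.0015], "delta_rot": [0, 0, 0]},
    {"fingers": 1, "xyz": [0, 0, -0.0015], "delta_rot": [0, 0, 0]},
    {"fingers": 1, "xyz": [0, 0, 0], "delta_rot": [0, 0, 0]},
    {"fingers": 0, "xyz": [0, 0, 0], "delta_rot": [0, 0, 0]},
    {"fingers": 0, "xyz": [0, 0, 0], "delta_rot": [0, 0, 0]},
    {"fingers": 0, "xyz": [0, 0, 0], "delta_rot": [0, 0, 0]},
    {"fingers": 0, "xyz": [0, 0, 0], "delta_rot": [0, 0, 0]},
    {"fingers": 0, "xyz": [0, 0, 0], "delta_rot": [0, 0, 0]},
    {"fingers": 0, "xyz": [0, 0, 0], "delta_rot": [0, 0, 0]},
    {"fingers": 0, "xyz": [0, 0, 0], "delta_rot": [0, 0, 0]},
    {"fingers": 0, "xyz": [0, 0, 0], "delta_rot": [0, 0, 0]}
  ]
}}

```text
time_s: 31.55
position: [0.4371, -0.2494, 0.0458]
orientation: [0.002, 0.653, 0.757, 0.001]
ft_force: [-1.8, 0.7, 0.7]
opening: 0.0323
```

```bash
python3 - <<'E'
from h import *
st(); step([.6263,.0643,.195],A,12)
E
```

```text
31.6 [ 0.4371 -0.2494  0.0458] [0.0017 0.653  0.7574 0.0013] [-1.8  0.7  0.7] 0.0323
N 12 xyz [ 0.0235  0.0195 -0.0124] rot [ 0.0003  0.0001 -0.0001] |p| 0.033 ang 0.0 total rel [ 0.2823  0.2339 -0.1485]
```

Request:
{"api": "carry_out", "payload": {
  "rows": [
    {"fingers": 0, "xyz": [0, 0, -0.006], "delta_rot": [0, 0, 0]},
    {"fingers": 0, "xyz": [0, 0, -0.015], "delta_rot": [0, 0, 0]},
    {"fingers": 0, "xyz": [0, 0, -0.022], "delta_rot": [0, 0, 0]},
    {"fingers": 0, "xyz": [0, 0, -0.025], "delta_rot": [0, 0, 0]},
    {"fingers": 0, "xyz": [0.01, 0.008, -0.025], "delta_rot": [0, 0, 0]},
    {"fingers": 0, "xyz": [0.02, 0.0166, -0.025], "delta_rot": [0, 0, 0]},
    {"fingers": 0, "xyz": [0.03, 0.0249, -0.02], "delta_rot": [0, 0, 0]},
    {"fingers": 0, "xyz": [0.032, 0.0265, -0.01], "delta_rot": [0, 0, 0]},
    {"fingers": 0, "xyz": [0.032, 0.0265, 0], "delta_rot": [0, 0, 0]},
    {"fingers": 0, "xyz": [0.032, 0.0265, 0], "delta_rot": [0, 0, 0]},
    {"fingers": 0, "xyz": [0.032, 0.0265, 0], "delta_rot": [0, 0, 0]},
    {"fingers": 0, "xyz": [0.028, 0.0232, 0], "delta_rot": [0, 0, 0]},
    {"fingers": 0, "xyz": [0.024, 0.02, 0], "delta_rot": [0, 0, 0]},
    {"fingers": 0, "xyz": [0.017, 0.014, 0], "delta_rot": [0, 0, 0]},
    {"fingers": 0, "xyz": [0.011, 0.009, 0], "delta_rot": [0, 0, 0]},
    {"fingers": 0, "xyz": [0.006, 0.005, 0], "delta_rot": [0, 0, 0]},
    {"fingers": 0, "xyz": [0.003, 0.0025, 0], "delta_rot": [0, 0, 0]},
    {"fingers": 0, "xyz": [0.001, 0.001, 0], "delta_rot": [0, 0, 0]},
    {"fingers": 0, "xyz": [0, 0, 0], "delta_rot": [0, 0, 0]},
    {"fingers": 0, "xyz": [0, 0, 0], "delta_rot": [0, 0, 0]}
  ]
}}

```text
time_s: 33.22
position: [0.6263, 0.0648, 0.2032]
orientation: [-0.0, 0.659, 0.752, 0.0]
ft_force: [-0.3, 0.0, -0.8]
opening: 0.0322
```

Request:
{"api": "carry_out", "payload": {
  "rows": [
    {"fingers": 0, "xyz": [0, 0, 0], "delta_rot": [0, 0, 0]},
    {"fingers": 0, "xyz": [0, 0, 0], "delta_rot": [0, 0, 0]},
    {"fingers": 0, "xyz": [0, 0, 0], "delta_rot": [0, 0, 0]}
  ]
}}

```text
time_s: 33.47
position: [0.6252, 0.0603, 0.2037]
orientation: [-0.0, 0.661, 0.75, -0.0]
ft_force: [0.8, 0.6, -1.1]
opening: 0.0326
```

```bash
python3 - <<'E'
from h import *
st(); step([.6263,.0643,.15],A,8)
E
```

```text
33.5 [0.6252 0.0603 0.2037] [-2.000e-04  6.613e-01  7.502e-01 -5.000e-04] [ 0.8  0.6 -1.1] 0.0326
N 8 xyz [0.0005 0.0002 0.0067] rot [-0.0001  0.     -0.0028] |p| 0.0067 ang 0.003 total rel [0.0039 0.0017 0.0537]
```

Request:
{"api": "carry_out", "payload": {
  "rows": [
    {"fingers": 0, "xyz": [0.0005, 0.0002, 0.002], "delta_rot": [0, 0, -0.002]},
    {"fingers": 0, "xyz": [0.001, 0.0005, 0.004], "delta_rot": [0, 0, -0.005]},
    {"fingers": 0, "xyz": [0.001, 0.0005, 0.006], "delta_rot": [0, 0, -0.005]},
    {"fingers": 0, "xyz": [0.001, 0.0003, 0.006], "delta_rot": [0, 0, -0.005]},
    {"fingers": 0, "xyz": [0.0005, 0, 0.006], "delta_rot": [0, 0, -0.003]},
    {"fingers": 0, "xyz": [0, 0, 0.006], "delta_rot": [0, 0, -0.001]},
    {"fingers": 0, "xyz": [0, 0, 0.006], "delta_rot": [0, 0, 0]},
    {"fingers": 0, "xyz": [0, 0, 0.006], "delta_rot": [0, 0, 0]},
    {"fingers": 0, "xyz": [0, 0, 0.005], "delta_rot": [0, 0, 0]},
    {"fingers": 0, "xyz": [0, 0, 0.004], "delta_rot": [0, 0, 0]},
    {"fingers": 0, "xyz": [0, 0, 0.002], "delta_rot": [0, 0, 0]},
    {"fingers": 0, "xyz": [0, 0, 0.001], "delta_rot": [0, 0, 0]},
    {"fingers": 0, "xyz": [0, 0, 0], "delta_rot": [0, 0, 0]},
    {"fingers": 0, "xyz": [0, 0, 0], "delta_rot": [0, 0, 0]},
    {"fingers": 0, "xyz": [0, 0, 0], "delta_rot": [0, 0, 0]}
  ]
}}

```text
time_s: 34.72
position: [0.6253, 0.0637, 0.1428]
orientation: [-0.001, 0.653, 0.757, -0.001]
ft_force: [0.1, -0.3, -0.5]
opening: 0.0327
```

```bash
python3 - <<'E'
from h import *
st(); step([.6263,.0643,.13],A,8)
E
```

```text
34.7 [0.6253 0.0637 0.1428] [-0.0008  0.6531  0.7573 -0.0014] [ 0.1 -0.3 -0.5] 0.0327
N 8 xyz [0.0001 0.0001 0.0016] rot [-0.0004  0.0001 -0.0001] |p| 0.0016 ang 0.0 total rel [0.0005 0.0011 0.0128]
```

Within 1 mm. Lower fully.

Request:
{"api": "carry_out", "payload": {
  "rows": [
    {"fingers": 0, "xyz": [0.0003, 0.0009, 0.001], "delta_rot": [-0.003, 0, 0]},
    {"fingers": 0, "xyz": [0, 0, 0.002], "delta_rot": [0, 0, 0]},
    {"fingers": 0, "xyz": [0, 0, 0.003], "delta_rot": [0, 0, 0]},
    {"fingers": 0, "xyz": [0, 0, 0.003], "delta_rot": [0, 0, 0]},
    {"fingers": 0, "xyz": [0, 0, 0.003], "delta_rot": [0, 0, 0]},
    {"fingers": 0, "xyz": [0, 0, 0.003], "delta_rot": [0, 0, 0]},
    {"fingers": 0, "xyz": [0, 0, 0.003], "delta_rot": [0, 0, 0]},
    {"fingers": 0, "xyz": [0, 0, 0.003], "delta_rot": [0, 0, 0]},
    {"fingers": 0, "xyz": [0, 0, 0.003], "delta_rot": [0, 0, 0]},
    {"fingers": 0, "xyz": [0, 0, 0.003], "delta_rot": [0, 0, 0]},
    {"fingers": 0, "xyz": [0, 0, 0.003], "delta_rot": [0, 0, 0]},
    {"fingers": 0, "xyz": [0, 0, 0.001], "delta_rot": [0, 0, 0]}
  ]
}}

```text
time_s: 35.72
position: [0.627, 0.0648, 0.1095]
orientation: [0.001, 0.653, 0.757, 0.001]
ft_force: [-0.3, 0.6, -1.3]
opening: 0.0326
```

```bash
python3 - <<'E'
from h import *
st(); step([.6263,.0643,.0908],A,8)
E
```

```text
35.7 [0.627  0.0648 0.1095] [7.000e-04 6.529e-01 7.574e-01 1.000e-03] [-0.3  0.6 -1.3] 0.0326
N 8 xyz [-0.0001 -0.0001  0.0023] rot [ 0.0003 -0.     -0.0001] |p| 0.0023 ang 0.0 total rel [-0.0004 -0.0008  0.0187]
```

Request:
{"api": "carry_out", "payload": {
  "rows": [
    {"fingers": 0, "xyz": [0, -0.0005, 0.003], "delta_rot": [0, 0, 0]},
    {"fingers": 0, "xyz": [0, 0, 0.004], "delta_rot": [0, 0, 0]},
    {"fingers": 0, "xyz": [0, 0, 0.004], "delta_rot": [0, 0, 0]},
    {"fingers": 0, "xyz": [0, 0, 0.004], "delta_rot": [0, 0, 0]},
    {"fingers": 0, "xyz": [0, 0, 0.003], "delta_rot": [0, 0, 0]},
    {"fingers": 0, "xyz": [0, 0, 0.001], "delta_rot": [0, 0, 0]},
    {"fingers": 0, "xyz": [0, 0, 0], "delta_rot": [0, 0, 0]},
    {"fingers": 0, "xyz": [0, 0, 0], "delta_rot": [0, 0, 0]},
    {"fingers": 1, "xyz": [0, 0, 0], "delta_rot": [0, 0, 0]},
    {"fingers": 1, "xyz": [0, 0, 0], "delta_rot": [0, 0, 0]},
    {"fingers": 1, "xyz": [0, 0, 0], "delta_rot": [0, 0, 0]},
    {"fingers": 1, "xyz": [0, 0, 0], "delta_rot": [0, 0, 0]},
    {"fingers": 1, "xyz": [0, 0, 0], "delta_rot": [0, 0, 0]},
    {"fingers": 1, "xyz": [0, 0, -0.012], "delta_rot": [0, 0, 0]},
    {"fingers": 1, "xyz": [0, 0, -0.025], "delta_rot": [0, 0, 0]},
    {"fingers": 1, "xyz": [0, 0, -0.025], "delta_rot": [0, 0, 0]},
    {"fingers": 1, "xyz": [0, 0, -0.02], "delta_rot": [0, 0, 0]},
    {"fingers": 1, "xyz": [0, 0, -0.01], "delta_rot": [0, 0, 0]},
    {"fingers": 1, "xyz": [0, 0, 0], "delta_rot": [0, 0, 0]}
  ]
}}

```text
time_s: 37.3
position: [0.6268, 0.0636, 0.1886]
orientation: [0.001, 0.653, 0.757, 0.001]
ft_force: [-0.5, -0.5, -0.3]
opening: 0.0856
```

```bash
python3 - <<'E'
from h import *
st(); step([.538,-.352,.18],A,15)
E
```

```text
37.3 [0.6268 0.0636 0.1886] [7.000e-04 6.533e-01 7.571e-01 7.000e-04] [-0.5 -0.5 -0.3] 0.0856
N 15 xyz [-0.0265 -0.0099  0.0006] rot [ 0.0001  0.     -0.0001] |p| 0.0283 ang 0.0 total rel [-0.3981 -0.1486  0.0084]
```

Request:
{"api": "carry_out", "payload": {
  "rows": [
    {"fingers": 0.75, "xyz": [-0.012, -0.0045, 0], "delta_rot": [0, 0, 0]},
    {"fingers": 0.75, "xyz": [-0.024, -0.009, 0], "delta_rot": [0, 0, 0]},
    {"fingers": 0.75, "xyz": [-0.034, -0.0127, 0], "delta_rot": [0, 0, 0]},
    {"fingers": 0.75, "xyz": [-0.038, -0.0142, 0], "delta_rot": [0, 0, 0]},
    {"fingers": 0.75, "xyz": [-0.038, -0.0142, 0], "delta_rot": [0, 0, 0]},
    {"fingers": 0.75, "xyz": [-0.038, -0.0142, 0], "delta_rot": [0, 0, 0]},
    {"fingers": 0.75, "xyz": [-0.038, -0.0142, 0], "delta_rot": [0, 0, 0]},
    {"fingers": 0.75, "xyz": [-0.038, -0.0142, 0], "delta_rot": [0, 0, 0]},
    {"fingers": 0.75, "xyz": [-0.036, -0.0134, 0], "delta_rot": [0, 0, 0]},
    {"fingers": 0.75, "xyz": [-0.032, -0.012, 0], "delta_rot": [0, 0, 0]},
    {"fingers": 0.75, "xyz": [-0.026, -0.0097, 0], "delta_rot": [0, 0, 0]},
    {"fingers": 0.75, "xyz": [-0.019, -0.007, 0], "delta_rot": [0, 0, 0]},
    {"fingers": 0.75, "xyz": [-0.013, -0.005, 0], "delta_rot": [0, 0, 0]},
    {"fingers": 0.75, "xyz": [-0.007, -0.0026, 0], "delta_rot": [0, 0, 0]},
    {"fingers": 0.75, "xyz": [-0.004, -0.0015, 0], "delta_rot": [0, 0, 0]},
    {"fingers": 0.75, "xyz": [-0.001, 0, 0], "delta_rot": [0, 0, 0]},
    {"fingers": 0.75, "xyz": [0, 0, 0], "delta_rot": [0, 0, 0]},
    {"fingers": 0.75, "xyz": [0, 0, 0], "delta_rot": [0, 0, 0]},
    {"fingers": 0.75, "xyz": [0, 0, 0], "delta_rot": [0, 0, 0]},
    {"fingers": 0.75, "xyz": [0, 0, 0], "delta_rot": [0, 0, 0]}
  ]
}}

```text
time_s: 38.97
position: [0.517, -0.37, 0.1682]
orientation: [-0.015, 0.653, 0.757, -0.007]
ft_force: [0.5, -0.3, 0.1]
opening: 0.0642
```

```bash
python3 - <<'E'
from h import *
st(); 
im,d=arm.capture("top"); cv2.imwrite("pics/t6.png",im); np.save("t6.npy",d)
for o in cans("top",im,d): print(*o[:3])
for o in cans("top",im,d,.1,.13,(.5,.7,0,.2)): print("seated",*o[:3])
step([.538,-.352,.1],A,6)
E
```

```text
39.0 [ 0.517  -0.37    0.1682] [-0.0147  0.6531  0.7571 -0.0072] [ 0.5 -0.3  0.1] 0.0642
[370.  95.] 53 [ 0.7769 -0.3129  0.0844]
[296. 140.] 56 [ 0.6475 -0.0999  0.0799]
[389. 182.] 102 [ 0.5367 -0.3531  0.0736]
seated [234. 145.] 104 [0.6234 0.0644 0.1184]
seated [216. 147.] 105 [0.6175 0.1095 0.1181]
seated [199. 149.] 109 [0.611  0.1549 0.1182]
N 6 xyz [0.0023 0.0041 0.0113] rot [-0.005  -0.0022 -0.0001] |p| 0.0122 ang 0.005 total rel [0.0136 0.0252 0.0677]
```

Request:
{"api": "carry_out", "payload": {
  "rows": [
    {"fingers": 0.75, "xyz": [0.001, 0.003, 0.001], "delta_rot": [-0.005, -0.002, 0]},
    {"fingers": 0.75, "xyz": [0.002, 0.004, 0.003], "delta_rot": [-0.006, -0.003, 0]},
    {"fingers": 0.75, "xyz": [0.002, 0.004, 0.006], "delta_rot": [-0.006, -0.003, 0]},
    {"fingers": 0.75, "xyz": [0.002, 0.004, 0.008], "delta_rot": [-0.005, -0.002, 0]},
    {"fingers": 0.75, "xyz": [0.002, 0.003, 0.008], "delta_rot": [-0.004, -0.002, 0]},
    {"fingers": 0.75, "xyz": [0.001, 0.002, 0.008], "delta_rot": [-0.002, -0.001, 0]},
    {"fingers": 0.75, "xyz": [0.001, 0.001, 0.008], "delta_rot": [0, 0, 0]},
    {"fingers": 0.75, "xyz": [0, 0, 0.007], "delta_rot": [0, 0, 0]},
    {"fingers": 0.75, "xyz": [0, 0, 0.006], "delta_rot": [0, 0, 0]},
    {"fingers": 0.75, "xyz": [0, 0, 0.004], "delta_rot": [0, 0, 0]},
    {"fingers": 0.75, "xyz": [0, 0, 0.002], "delta_rot": [0, 0, 0]},
    {"fingers": 0.75, "xyz": [0, 0, 0], "delta_rot": [0, 0, 0]},
    {"fingers": 0.75, "xyz": [0, 0, 0], "delta_rot": [0, 0, 0]},
    {"fingers": 0.75, "xyz": [0, 0, 0], "delta_rot": [0, 0, 0]},
    {"fingers": 0.75, "xyz": [0, 0, 0], "delta_rot": [0, 0, 0]}
  ]
}}

```text
time_s: 40.27
position: [0.5388, -0.3519, 0.0992]
orientation: [-0.0, 0.652, 0.758, 0.0]
ft_force: [-0.9, -0.5, 0.6]
opening: 0.0642
```

```bash
python3 - <<'E'
from h import *
st(); step([.5378,-.3525,.0445],A,8)
E
```

```text
40.3 [ 0.5388 -0.3519  0.0992] [-0.000e+00  6.518e-01  7.584e-01  1.000e-04] [-0.9 -0.5  0.6] 0.0642
N 8 xyz [-0.0001 -0.0001  0.0068] rot [ 0.     -0.      0.0003] |p| 0.0068 ang 0.0 total rel [-0.0005 -0.0011  0.0547]
```

Request:
{"api": "carry_out", "payload": {
  "rows": [
    {"fingers": 0.75, "xyz": [0, -0.0005, 0.002], "delta_rot": [0, 0, 0]},
    {"fingers": 0.75, "xyz": [0, -0.0005, 0.004], "delta_rot": [0, 0, 0]},
    {"fingers": 0.75, "xyz": [0, 0, 0.006], "delta_rot": [0, 0, 0]},
    {"fingers": 0.75, "xyz": [0, 0, 0.007], "delta_rot": [0, 0, 0]},
    {"fingers": 0.75, "xyz": [0, 0, 0.007], "delta_rot": [0, 0, 0]},
    {"fingers": 0.75, "xyz": [0, 0, 0.007], "delta_rot": [0, 0, 0]},
    {"fingers": 0.75, "xyz": [0, 0, 0.007], "delta_rot": [0, 0, 0]},
    {"fingers": 0.75, "xyz": [0, 0, 0.005], "delta_rot": [0, 0, 0]},
    {"fingers": 0.75, "xyz": [0, 0, 0.003], "delta_rot": [0, 0, 0]},
    {"fingers": 0.75, "xyz": [0, 0, 0.002], "delta_rot": [0, 0, 0]},
    {"fingers": 0.75, "xyz": [0, 0, 0.001], "delta_rot": [0, 0, 0]},
    {"fingers": 0.75, "xyz": [0, 0, 0], "delta_rot": [0, 0, 0]},
    {"fingers": 0.75, "xyz": [0, 0, 0], "delta_rot": [0, 0, 0]},
    {"fingers": 0, "xyz": [0, 0, 0], "delta_rot": [0, 0, 0]},
    {"fingers": 0, "xyz": [0, 0, 0], "delta_rot": [0, 0, 0]},
    {"fingers": 0, "xyz": [0, 0, 0], "delta_rot": [0, 0, 0]},
    {"fingers": 0, "xyz": [0, 0, 0], "delta_rot": [0, 0, 0]},
    {"fingers": 0, "xyz": [0, 0, 0], "delta_rot": [0, 0, 0]},
    {"fingers": 0, "xyz": [0, 0, 0], "delta_rot": [0, 0, 0]},
    {"fingers": 0, "xyz": [0, 0, 0], "delta_rot": [0, 0, 0]}
  ]
}}

```text
time_s: 41.93
position: [0.5384, -0.3525, 0.0438]
orientation: [0.001, 0.652, 0.758, 0.0]
ft_force: [0.4, -0.6, -1.4]
opening: 0.0328
```

```bash
python3 - <<'E'
from h import *
st(); step([.6331,.019,.195],A,12)
E
```

```text
41.9 [ 0.5384 -0.3525  0.0438] [1.100e-03 6.518e-01 7.584e-01 4.000e-04] [ 0.4 -0.6 -1.4] 0.0328
N 12 xyz [ 0.0294  0.0124 -0.0126] rot [0.0002 0.0001 0.0002] |p| 0.0343 ang 0.0 total rel [ 0.3529  0.1497 -0.1513]
```

Request:
{"api": "carry_out", "payload": {
  "rows": [
    {"fingers": 0, "xyz": [0, 0, -0.006], "delta_rot": [0, 0, 0]},
    {"fingers": 0, "xyz": [0, 0, -0.015], "delta_rot": [0, 0, 0]},
    {"fingers": 0, "xyz": [0, 0, -0.022], "delta_rot": [0, 0, 0]},
    {"fingers": 0, "xyz": [0, 0, -0.025], "delta_rot": [0, 0, 0]},
    {"fingers": 0, "xyz": [0.012, 0.005, -0.025], "delta_rot": [0, 0, 0]},
    {"fingers": 0, "xyz": [0.024, 0.01, -0.025], "delta_rot": [0, 0, 0]},
    {"fingers": 0, "xyz": [0.034, 0.0144, -0.02], "delta_rot": [0, 0, 0]},
    {"fingers": 0, "xyz": [0.038, 0.016, -0.012], "delta_rot": [0, 0, 0]},
    {"fingers": 0, "xyz": [0.038, 0.016, 0], "delta_rot": [0, 0, 0]},
    {"fingers": 0, "xyz": [0.038, 0.016, 0], "delta_rot": [0, 0, 0]},
    {"fingers": 0, "xyz": [0.036, 0.0153, 0], "delta_rot": [0, 0, 0]},
    {"fingers": 0, "xyz": [0.034, 0.0144, 0], "delta_rot": [0, 0, 0]},
    {"fingers": 0, "xyz": [0.03, 0.0127, 0], "delta_rot": [0, 0, 0]},
    {"fingers": 0, "xyz": [0.024, 0.01, 0], "delta_rot": [0, 0, 0]},
    {"fingers": 0, "xyz": [0.018, 0.0076, 0], "delta_rot": [0, 0, 0]},
    {"fingers": 0, "xyz": [0.013, 0.0055, 0], "delta_rot": [0, 0, 0]},
    {"fingers": 0, "xyz": [0.008, 0.0034, 0], "delta_rot": [0, 0, 0]},
    {"fingers": 0, "xyz": [0.004, 0.0017, 0], "delta_rot": [0, 0, 0]},
    {"fingers": 0, "xyz": [0.002, 0.001, 0], "delta_rot": [0, 0, 0]},
    {"fingers": 0, "xyz": [0, 0, 0], "delta_rot": [0, 0, 0]}
  ]
}}

```text
time_s: 43.6
position: [0.6372, 0.0302, 0.2081]
orientation: [0.003, 0.657, 0.754, 0.002]
ft_force: [0.6, -0.0, -0.6]
opening: 0.033
```

Request:
{"api": "carry_out", "payload": {
  "rows": [
    {"fingers": 0, "xyz": [0, 0, 0], "delta_rot": [0, 0, 0]},
    {"fingers": 0, "xyz": [0, 0, 0], "delta_rot": [0, 0, 0]},
    {"fingers": 0, "xyz": [0, 0, 0], "delta_rot": [0, 0, 0]},
    {"fingers": 0, "xyz": [0, 0, 0], "delta_rot": [0, 0, 0]}
  ]
}}

```text
time_s: 43.93
position: [0.6365, 0.0239, 0.2083]
orientation: [0.004, 0.66, 0.752, 0.001]
ft_force: [-0.1, -0.3, -0.3]
opening: 0.0331
```

```bash
python3 - <<'E'
from h import *
st(); step([.6331,.019,.14],A,8)
E
```

```text
43.9 [0.6365 0.0239 0.2083] [0.0042 0.6597 0.7515 0.0009] [-0.1 -0.3 -0.3] 0.0331
N 8 xyz [-0.0005 -0.0005  0.0085] rot [ 0.0009  0.0006 -0.0023] |p| 0.0086 ang 0.003 total rel [-0.004  -0.0044  0.0683]
```

Request:
{"api": "carry_out", "payload": {
  "rows": [
    {"fingers": 0, "xyz": [-0.0005, -0.0005, 0.002], "delta_rot": [0.001, 0, -0.002]},
    {"fingers": 0, "xyz": [-0.001, -0.001, 0.004], "delta_rot": [0.002, 0.001, -0.005]},
    {"fingers": 0, "xyz": [-0.001, -0.001, 0.006], "delta_rot": [0.002, 0.002, -0.005]},
    {"fingers": 0, "xyz": [-0.0005, -0.001, 0.006], "delta_rot": [0.001, 0.001, -0.004]},
    {"fingers": 0, "xyz": [0, 0, 0.006], "delta_rot": [0, 0, -0.002]},
    {"fingers": 0, "xyz": [0, 0, 0.006], "delta_rot": [0, 0, 0]},
    {"fingers": 0, "xyz": [0, 0, 0.006], "delta_rot": [0, 0, 0]},
    {"fingers": 0, "xyz": [0, 0, 0.006], "delta_rot": [0, 0, 0]},
    {"fingers": 0, "xyz": [0, 0, 0.006], "delta_rot": [0, 0, 0]},
    {"fingers": 0, "xyz": [0, 0, 0.005], "delta_rot": [0, 0, 0]},
    {"fingers": 0, "xyz": [0, 0, 0.004], "delta_rot": [0, 0, 0]},
    {"fingers": 0, "xyz": [0, 0, 0.003], "delta_rot": [0, 0, 0]},
    {"fingers": 0, "xyz": [0, 0, 0.001], "delta_rot": [0, 0, 0]},
    {"fingers": 0, "xyz": [0, 0, 0], "delta_rot": [0, 0, 0]},
    {"fingers": 0, "xyz": [0, 0, 0], "delta_rot": [0, 0, 0]},
    {"fingers": 0, "xyz": [0, 0, 0], "delta_rot": [0, 0, 0]}
  ]
}}

```text
time_s: 45.27
position: [0.6324, 0.0184, 0.1394]
orientation: [-0.0, 0.653, 0.757, -0.001]
ft_force: [0.0, 0.0, -0.6]
opening: 0.0327
```

```bash
python3 - <<'E'
from h import *
st(); step([.6331,.019,.13],A,8)
E
```

```text
45.3 [0.6324 0.0184 0.1394] [-3.000e-04  6.530e-01  7.574e-01 -1.200e-03] [ 0.   0.  -0.6] 0.0327
N 8 xyz [0.0001 0.0001 0.0012] rot [-0.0003  0.0001 -0.0001] |p| 0.0012 ang 0.0 total rel [0.0005 0.0008 0.0094]
```

Request:
{"api": "carry_out", "payload": {
  "rows": [
    {"fingers": 0, "xyz": [0.0004, 0.0007, 0.001], "delta_rot": [-0.002, 0, 0]},
    {"fingers": 0, "xyz": [0, 0, 0.002], "delta_rot": [0, 0, 0]},
    {"fingers": 0, "xyz": [0, 0, 0.003], "delta_rot": [0, 0, 0]},
    {"fingers": 0, "xyz": [0, 0, 0.003], "delta_rot": [0, 0, 0]},
    {"fingers": 0, "xyz": [0, 0, 0.003], "delta_rot": [0, 0, 0]},
    {"fingers": 0, "xyz": [0, 0, 0.003], "delta_rot": [0, 0, 0]},
    {"fingers": 0, "xyz": [0, 0, 0.003], "delta_rot": [0, 0, 0]},
    {"fingers": 0, "xyz": [0, 0, 0.003], "delta_rot": [0, 0, 0]},
    {"fingers": 0, "xyz": [0, 0, 0.003], "delta_rot": [0, 0, 0]},
    {"fingers": 0, "xyz": [0, 0, 0.003], "delta_rot": [0, 0, 0]},
    {"fingers": 0, "xyz": [0, 0, 0.003], "delta_rot": [0, 0, 0]},
    {"fingers": 0, "xyz": [0, 0, 0.001], "delta_rot": [0, 0, 0]}
  ]
}}

```text
time_s: 46.27
position: [0.6348, 0.0189, 0.123]
orientation: [-0.001, 0.653, 0.757, 0.003]
ft_force: [0.1, 0.0, 0.4]
opening: 0.0326
```

```bash
python3 - <<'E'
from h import *
st(); step([.6331,.019,.0888],A,8)
E
```

```text
46.3 [0.6348 0.0189 0.123 ] [-5.000e-04  6.534e-01  7.570e-01  3.300e-03] [0.1 0.  0.4] 0.0326
N 8 xyz [ 0.     -0.0002  0.0043] rot [ 0.0005 -0.0006 -0.0002] |p| 0.0043 ang 0.001 total rel [ 0.0002 -0.0018  0.0342]
```

```bash
python3 - <<'E'
from h import *
im,d=arm.capture("scene"); a=cv2.resize(im[180:270,190:340],None,fx=5,fy=5,interpolation=cv2.INTER_CUBIC); cv2.imwrite("pics/s7.png",a)
E
```

```text
(no output)
```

View pics/s7.png

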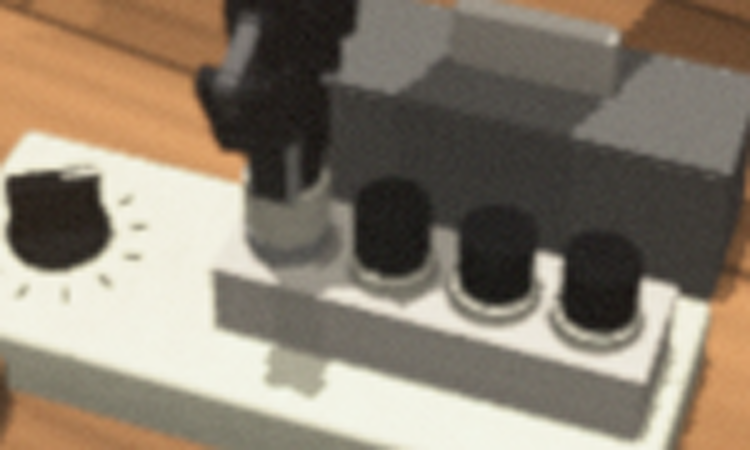

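```bash
python3 - <<'E'
from h import *
from scipy.optimize import least_squares
im,d=arm.capture("scene"); C=cloud("scene",d); z=C[...,2]
cam0=-cam("scene")[2].T@cam("scene")[3]
def fit(c0,zl,zh,r):
    c0=np.array(c0); 
    for k in range(3):
        m=(z>zl)&(z<zh)&(np.hypot(C[...,0]-c0[0],C[...,1]-c0[1])<r+.005)
        P=C[m][:,:2]
        f=least_squares(lambda c:np.hypot(*(P-c).T)-r,c0,loss="soft_l1",f_scale=.001); c0=f.x
    print(np.round(c0,4),len(P),"rms",np.round(np.std(f.fun),4)); return c0
for c in((.6127,.1552),(.6195,.1097),(.6263,.0643)): fit((c[0]+.004,c[1]+.002),.088,.107,.017)
fit((.637,.021),.088,.112,.019)
st()
E
```

```text
[0.615  0.1558] 94 rms 0.0011
[0.6208 0.1106] 90 rms 0.0011
[0.627  0.0648] 100 rms 0.0009
[0.6365 0.0171] 134 rms 0.0011
46.4 [0.635  0.0191 0.1228] [-5.000e-04  6.533e-01  7.571e-01  3.500e-03] [-3.3 -0.5  9.6] 0.0326
```

Request:
{"api": "carry_out", "payload": {
  "rows": [
    {"fingers": 0, "xyz": [0, 0, -0.003], "delta_rot": [0.002, -0.003, 0]},
    {"fingers": 0, "xyz": [0, 0, -0.002], "delta_rot": [0.002, -0.002, 0]},
    {"fingers": 0, "xyz": [0.001, -0.001, 0], "delta_rot": [0, 0, 0]},
    {"fingers": 0, "xyz": [0.001, -0.001, 0], "delta_rot": [0, 0, 0]},
    {"fingers": 0, "xyz": [0, 0, 0], "delta_rot": [0, 0, 0]},
    {"fingers": 0, "xyz": [0, 0, 0], "delta_rot": [0, 0, 0]},
    {"fingers": 0, "xyz": [0, 0, 0], "delta_rot": [0, 0, 0]},
    {"fingers": 0, "xyz": [0, 0, 0], "delta_rot": [0, 0, 0]}
  ]
}}

```text
time_s: 47.03
position: [0.6317, 0.0214, 0.1256]
orientation: [-0.001, 0.653, 0.757, -0.001]
ft_force: [0.9, 0.7, -1.0]
opening: 0.0323
```

```bash
python3 - <<'E'
from h import *
from scipy.optimize import least_squares
im,d=arm.capture("scene"); C=cloud("scene",d); z=C[...,2]
def fit(c0,zl,zh,r):
    c0=np.array(c0); 
    for k in range(3):
        m=(z>zl)&(z<zh)&(np.hypot(C[...,0]-c0[0],C[...,1]-c0[1])<r+.005)
        P=C[m][:,:2]
        f=least_squares(lambda c:np.hypot(*(P-c).T)-r,c0,loss="soft_l1",f_scale=.001); c0=f.x
    print(np.round(c0,4),len(P),"rms",np.round(np.std(f.fun),4)); return c0
fit((.637,.021),.09,.116,.019)
fit((.627,.065),.088,.107,.017)
st(); step([.6325,.0205,.0888],A,8)
E
```

```text
[0.6329 0.0194] 146 rms 0.0009
[0.6269 0.0648] 96 rms 0.0009
47.1 [0.6317 0.0214 0.1255] [-6.000e-04  6.531e-01  7.573e-01 -1.000e-03] [-0.5 -0.9 -0.7] 0.0327
N 8 xyz [-0.0001  0.0001  0.0046] rot [-0.0003  0.0001 -0.0001] |p| 0.0046 ang 0.0 total rel [-0.001   0.0008  0.0367]
```

Request:
{"api": "carry_out", "payload": {
  "rows": [
    {"fingers": 0, "xyz": [0, 0, 0.001], "delta_rot": [0, 0, 0]},
    {"fingers": 0, "xyz": [0, 0, 0.002], "delta_rot": [0, 0, 0]},
    {"fingers": 0, "xyz": [0, 0, 0.003], "delta_rot": [0, 0, 0]},
    {"fingers": 0, "xyz": [0, 0, 0.003], "delta_rot": [0, 0, 0]},
    {"fingers": 0, "xyz": [0, 0, 0.003], "delta_rot": [0, 0, 0]},
    {"fingers": 0, "xyz": [0, 0, 0.003], "delta_rot": [0, 0, 0]},
    {"fingers": 0, "xyz": [0, 0, 0.002], "delta_rot": [0, 0, 0]},
    {"fingers": 0, "xyz": [0, 0, 0.001], "delta_rot": [0, 0, 0]}
  ]
}}

```text
time_s: 47.75
position: [0.6319, 0.0214, 0.1055]
orientation: [-0.0, 0.653, 0.757, -0.001]
ft_force: [0.5, -0.2, -0.7]
opening: 0.033
```

```bash
python3 - <<'E'
from h import *
st(); step([.6325,.0205,.0888],A,8)
E
```

```text
47.8 [0.6319 0.0214 0.1055] [-5.000e-04  6.532e-01  7.572e-01 -8.000e-04] [ 0.5 -0.2 -0.7] 0.033
N 8 xyz [-0.0001  0.0001  0.0021] rot [-0.0002  0.     -0.0001] |p| 0.0021 ang 0.0 total rel [-0.001   0.0005  0.0167]
```

In. Finish the descent, release, and rise.

Request:
{"api": "carry_out", "payload": {
  "rows": [
    {"fingers": 0, "xyz": [0, 0, 0.003], "delta_rot": [0, 0, 0]},
    {"fingers": 0, "xyz": [0, 0, 0.004], "delta_rot": [0, 0, 0]},
    {"fingers": 0, "xyz": [0, 0, 0.004], "delta_rot": [0, 0, 0]},
    {"fingers": 0, "xyz": [0, 0, 0.003], "delta_rot": [0, 0, 0]},
    {"fingers": 0, "xyz": [0, 0, 0.002], "delta_rot": [0, 0, 0]},
    {"fingers": 0, "xyz": [0, 0, 0.001], "delta_rot": [0, 0, 0]},
    {"fingers": 0, "xyz": [0, 0, 0], "delta_rot": [0, 0, 0]},
    {"fingers": 0, "xyz": [0, 0, 0], "delta_rot": [0, 0, 0]},
    {"fingers": 1, "xyz": [0, 0, 0], "delta_rot": [0, 0, 0]},
    {"fingers": 1, "xyz": [0, 0, 0], "delta_rot": [0, 0, 0]},
    {"fingers": 1, "xyz": [0, 0, 0], "delta_rot": [0, 0, 0]},
    {"fingers": 1, "xyz": [0, 0, 0], "delta_rot": [0, 0, 0]},
    {"fingers": 1, "xyz": [0, 0, 0], "delta_rot": [0, 0, 0]},
    {"fingers": 1, "xyz": [0, 0, -0.012], "delta_rot": [0, 0, 0]},
    {"fingers": 1, "xyz": [0, 0, -0.025], "delta_rot": [0, 0, 0]},
    {"fingers": 1, "xyz": [0, 0, -0.025], "delta_rot": [0, 0, 0]},
    {"fingers": 1, "xyz": [0, 0, -0.02], "delta_rot": [0, 0, 0]},
    {"fingers": 1, "xyz": [0, 0, -0.01], "delta_rot": [0, 0, 0]},
    {"fingers": 1, "xyz": [0, 0, 0], "delta_rot": [0, 0, 0]}
  ]
}}

```text
time_s: 49.33
position: [0.6321, 0.0208, 0.1861]
orientation: [-0.001, 0.653, 0.757, -0.001]
ft_force: [-0.6, -0.3, 0.1]
opening: 0.0855
```

```bash
python3 - <<'E'
from h import *
st(); step([.488,.066,.19],A,9)
E
```

```text
49.3 [0.6321 0.0208 0.1861] [-0.001   0.6534  0.757  -0.0014] [-0.6 -0.3  0.1] 0.0855
N 9 xyz [ 0.0073 -0.0151 -0.0004] rot [-0.0004  0.     -0.0002] |p| 0.0168 ang 0.0 total rel [ 0.0658 -0.1359 -0.0035]
```

Request:
{"api": "carry_out", "payload": {
  "rows": [
    {"fingers": 1, "xyz": [0.003, -0.006, 0], "delta_rot": [0, 0, 0]},
    {"fingers": 1, "xyz": [0.0068, -0.014, 0], "delta_rot": [0, 0, 0]},
    {"fingers": 1, "xyz": [0.0097, -0.02, 0], "delta_rot": [0, 0, 0]},
    {"fingers": 1, "xyz": [0.0106, -0.022, 0], "delta_rot": [0, 0, 0]},
    {"fingers": 1, "xyz": [0.0106, -0.022, 0], "delta_rot": [0, 0, 0]},
    {"fingers": 1, "xyz": [0.0087, -0.018, 0], "delta_rot": [0, 0, 0]},
    {"fingers": 1, "xyz": [0.0068, -0.014, 0], "delta_rot": [0, 0, 0]},
    {"fingers": 1, "xyz": [0.005, -0.01, 0], "delta_rot": [0, 0, 0]},
    {"fingers": 1, "xyz": [0.003, -0.006, 0], "delta_rot": [0, 0, 0]},
    {"fingers": 1, "xyz": [0.0015, -0.003, 0], "delta_rot": [0, 0, 0]},
    {"fingers": 1, "xyz": [0, -0.001, 0], "delta_rot": [0, 0, 0]},
    {"fingers": 1, "xyz": [0, 0, 0], "delta_rot": [0, 0, 0]},
    {"fingers": 1, "xyz": [0, 0, 0], "delta_rot": [0, 0, 0]},
    {"fingers": 1, "xyz": [0, 0, 0], "delta_rot": [0, 0, 0]},
    {"fingers": 1, "xyz": [0, 0, 0], "delta_rot": [0, 0, 0]},
    {"fingers": 1, "xyz": [0, 0, 0], "delta_rot": [0, 0, 0]}
  ]
}}

```text
time_s: 50.67
position: [0.4718, 0.0664, 0.1757]
orientation: [-0.006, 0.654, 0.757, -0.01]
ft_force: [0.6, -0.1, 1.3]
opening: 0.0853
```

```bash
python3 - <<'E'
from h import *
st(); step([.488,.066,.14],A,8)
im,d=arm.capture("top"); cv2.imwrite("pics/t8.png",im)
for o in cans("top",im,d,.1,.13,(.5,.7,-.05,.2)): print("seated",*o[:3])
for o in cans("top",im,d): print(*o[:3])
im,d=arm.capture("scene")
for o in cans("scene",im,d,.09,.13,(.55,.7,-.05,.2)): print("seated",*o[:3])
E
```

```text
50.7 [0.4718 0.0664 0.1757] [-0.0059  0.6537  0.7567 -0.0099] [ 0.6 -0.1  1.3] 0.0853
N 8 xyz [-0.0003  0.0021  0.0044] rot [-0.0028  0.0005 -0.0003] |p| 0.0049 ang 0.003 total rel [-0.0026  0.0168  0.0354]
seated [251. 142.] 102 [0.6321 0.0179 0.1182]
seated [234. 145.] 107 [0.6235 0.0644 0.119 ]
seated [216. 147.] 99 [0.6175 0.1084 0.1185]
seated [199. 149.] 104 [0.6112 0.1548 0.1179]
[370.  94.] 48 [ 0.7777 -0.3139  0.0844]
[296. 139.] 53 [ 0.6489 -0.1001  0.0802]
seated [249. 220.] 152 [0.6353 0.0211 0.114 ]
seated [268. 225.] 157 [0.6278 0.0655 0.1142]
seated [289. 230.] 151 [0.6222 0.1119 0.1142]
seated [310. 236.] 166 [0.6169 0.1563 0.1139]
```

Request:
{"api": "carry_out", "payload": {
  "rows": [
    {"fingers": 1, "xyz": [-0.0003, 0.002, 0.002], "delta_rot": [-0.003, 0, 0]},
    {"fingers": 1, "xyz": [-0.0005, 0.003, 0.005], "delta_rot": [-0.004, 0.001, 0]},
    {"fingers": 1, "xyz": [-0.0005, 0.003, 0.007], "delta_rot": [-0.004, 0.001, 0]},
    {"fingers": 1, "xyz": [-0.0005, 0.003, 0.008], "delta_rot": [-0.004, 0.001, -0.001]},
    {"fingers": 1, "xyz": [-0.0004, 0.003, 0.008], "delta_rot": [-0.004, 0.001, -0.001]},
    {"fingers": 1, "xyz": [-0.0004, 0.002, 0.008], "delta_rot": [-0.003, 0, 0]},
    {"fingers": 1, "xyz": [0, 0.001, 0.008], "delta_rot": [0, 0, 0]},
    {"fingers": 1, "xyz": [0, 0, 0.008], "delta_rot": [0, 0, 0]},
    {"fingers": 1, "xyz": [0, 0, 0.007], "delta_rot": [0, 0, 0]},
    {"fingers": 1, "xyz": [0, 0, 0.006], "delta_rot": [0, 0, 0]},
    {"fingers": 1, "xyz": [0, 0, 0.005], "delta_rot": [0, 0, 0]},
    {"fingers": 1, "xyz": [0, 0, 0.003], "delta_rot": [0, 0, 0]},
    {"fingers": 1, "xyz": [0, 0, 0.002], "delta_rot": [0, 0, 0]},
    {"fingers": 1, "xyz": [0, 0, 0], "delta_rot": [0, 0, 0]},
    {"fingers": 1, "xyz": [0, 0, 0], "delta_rot": [0, 0, 0]},
    {"fingers": 1, "xyz": [0, 0, 0], "delta_rot": [0, 0, 0]}
  ]
}}

```text
time_s: 52.1
position: [0.49, 0.0658, 0.0888]
orientation: [-0.0, 0.653, 0.757, -0.0]
ft_force: [0.1, 0.1, 0.4]
opening: 0.0855
```

```bash
python3 - <<'E'
from h import *
st(); step([.488,.066,.095],A,3)
E
```

```text
52.1 [0.49   0.0658 0.0888] [-1.000e-04  6.530e-01  7.574e-01 -4.000e-04] [0.1 0.1 0.4] 0.0855
N 3 xyz [ 0.0002 -0.0007 -0.0021] rot [-0.0003  0.0001 -0.0002] |p| 0.0022 ang 0.0 total rel [ 0.0005 -0.002  -0.0062]
```

Request:
{"api": "carry_out", "payload": {
  "grip_force": 60,
  "rows": [
    {"fingers": 1, "xyz": [0, -0.0007, -0.002], "delta_rot": [0, 0, 0]},
    {"fingers": 1, "xyz": [0, -0.0007, -0.002], "delta_rot": [0, 0, 0]},
    {"fingers": 1, "xyz": [0, -0.0003, -0.0015], "delta_rot": [0, 0, 0]},
    {"fingers": 1, "xyz": [0, 0, 0], "delta_rot": [0, 0, 0]},
    {"fingers": 0, "xyz": [0, 0, 0], "delta_rot": [0, 0, 0]},
    {"fingers": 0, "xyz": [0, 0, 0], "delta_rot": [0, 0, 0]},
    {"fingers": 0, "xyz": [0, 0, 0], "delta_rot": [0, 0, 0]},
    {"fingers": 0, "xyz": [0, 0, 0], "delta_rot": [0, 0, 0]},
    {"fingers": 0, "xyz": [0, 0, 0], "delta_rot": [0, 0, 0]},
    {"fingers": 0, "xyz": [0, 0, 0], "delta_rot": [0, 0, 0]},
    {"fingers": 0, "xyz": [0, 0, 0], "delta_rot": [0, 0, 0]},
    {"fingers": 0, "xyz": [0, 0, 0], "delta_rot": [0, 0, 0]},
    {"fingers": 0, "xyz": [0, 0, 0], "delta_rot": [0, 0, 0]},
    {"fingers": 0, "xyz": [0, 0, 0], "delta_rot": [0, 0, 0]}
  ]
}}

```text
time_s: 53.27
position: [0.489, 0.0659, 0.0965]
orientation: [0.001, 0.653, 0.758, 0.001]
ft_force: [-0.6, -0.2, 0.1]
opening: 0.0129
```

```bash
python3 - <<'E'
from h import *
st(); p=arm.get_state()["position"]; step([p[0]+.1349,p[1]+.0209,.245],A,15)
E
```

```text
53.3 [0.489  0.0659 0.0965] [5.000e-04 6.528e-01 7.575e-01 1.000e-03] [-0.6 -0.2  0.1] 0.0129
N 15 xyz [ 0.0001  0.0091 -0.0099] rot [ 0.0001 -0.     -0.    ] |p| 0.0134 ang 0.0 total rel [ 0.0008  0.1368 -0.1481]
```

Request:
{"api": "carry_out", "payload": {
  "rows": [
    {"fingers": 0, "xyz": [0, 0, -0.006], "delta_rot": [0, 0, 0]},
    {"fingers": 0, "xyz": [0, 0, -0.014], "delta_rot": [0, 0, 0]},
    {"fingers": 0, "xyz": [0, 0, -0.02], "delta_rot": [0, 0, 0]},
    {"fingers": 0, "xyz": [0, 0, -0.02], "delta_rot": [0, 0, 0]},
    {"fingers": 0, "xyz": [0, 0, -0.02], "delta_rot": [0, 0, 0]},
    {"fingers": 0, "xyz": [0, 0, -0.02], "delta_rot": [0, 0, 0]},
    {"fingers": 0, "xyz": [0, 0, -0.02], "delta_rot": [0, 0, 0]},
    {"fingers": 0, "xyz": [0, 0, -0.014], "delta_rot": [0, 0, 0]},
    {"fingers": 0, "xyz": [0, 0, -0.009], "delta_rot": [0, 0, 0]},
    {"fingers": 0, "xyz": [0, 0, -0.005], "delta_rot": [0, 0, 0]},
    {"fingers": 0, "xyz": [0, 0, 0], "delta_rot": [0, 0, 0]},
    {"fingers": 0, "xyz": [0, 0, 0], "delta_rot": [0, 0, 0]},
    {"fingers": 0, "xyz": [0, 0, 0], "delta_rot": [0, 0, 0]},
    {"fingers": 0, "xyz": [0, 0, 0], "delta_rot": [0, 0, 0]}
  ]
}}

```text
time_s: 54.43
position: [0.4821, 0.064, 0.2468]
orientation: [-0.004, 0.654, 0.757, -0.007]
ft_force: [-0.4, -1.0, -2.8]
opening: 0.013
```

```bash
python3 - <<'E'
from h import *
st(); step([.6239,.0868,.25],A,10)
E
```

```text
54.4 [0.4821 0.064  0.2468] [-0.004   0.6536  0.7568 -0.0065] [-0.4 -1.  -2.8] 0.013
N 10 xyz [ 0.0002  0.0144 -0.0004] rot [-0.0015  0.0003 -0.0002] |p| 0.0144 ang 0.002 total rel [ 0.0019  0.1436 -0.0054]
```

Request:
{"api": "carry_out", "payload": {
  "rows": [
    {"fingers": 0, "xyz": [0, 0.004, -0.0005], "delta_rot": [-0.001, 0, 0]},
    {"fingers": 0, "xyz": [0, 0.01, -0.0005], "delta_rot": [-0.002, 0, 0]},
    {"fingers": 0, "xyz": [0, 0.016, -0.0005], "delta_rot": [-0.002, 0, 0]},
    {"fingers": 0, "xyz": [0, 0.018, -0.0005], "delta_rot": [-0.002, 0, 0]},
    {"fingers": 0, "xyz": [0, 0.018, -0.0005], "delta_rot": [-0.002, 0, 0]},
    {"fingers": 0, "xyz": [0, 0.018, 0], "delta_rot": [-0.002, 0, 0]},
    {"fingers": 0, "xyz": [0, 0.016, 0], "delta_rot": [-0.002, 0, 0]},
    {"fingers": 0, "xyz": [0, 0.013, 0], "delta_rot": [-0.001, 0, 0]},
    {"fingers": 0, "xyz": [0, 0.011, 0], "delta_rot": [0, 0, 0]},
    {"fingers": 0, "xyz": [0, 0.008, 0], "delta_rot": [0, 0, 0]},
    {"fingers": 0, "xyz": [0, 0.005, 0], "delta_rot": [0, 0, 0]},
    {"fingers": 0, "xyz": [0, 0.003, 0], "delta_rot": [0, 0, 0]},
    {"fingers": 0, "xyz": [0, 0.001, 0], "delta_rot": [0, 0, 0]},
    {"fingers": 0, "xyz": [0, 0, 0], "delta_rot": [0, 0, 0]},
    {"fingers": 0, "xyz": [0, 0, 0], "delta_rot": [0, 0, 0]},
    {"fingers": 0, "xyz": [0, 0, 0], "delta_rot": [0, 0, 0]},
    {"fingers": 0, "xyz": [0, 0, 0], "delta_rot": [0, 0, 0]},
    {"fingers": 0, "xyz": [0, 0, 0], "delta_rot": [0, 0, 0]}
  ]
}}

```text
time_s: 55.93
position: [0.6313, 0.087, 0.2385]
orientation: [-0.002, 0.652, 0.758, -0.006]
ft_force: [0.8, -0.3, -2.5]
opening: 0.0134
```

```bash
python3 - <<'E'
from h import *
st(); step([.6239,.0868,.23],A,8)
E
```

```text
55.9 [0.6313 0.087  0.2385] [-0.0018  0.6524  0.7578 -0.0062] [ 0.8 -0.3 -2.5] 0.0134
N 8 xyz [ 0.0001 -0.0009  0.0011] rot [-0.0015  0.0007  0.0001] |p| 0.0014 ang 0.002 total rel [ 0.001  -0.0072  0.0086]
```

Request:
{"api": "carry_out", "payload": {
  "rows": [
    {"fingers": 0, "xyz": [0, -0.001, 0], "delta_rot": [-0.002, 0.001, 0]},
    {"fingers": 0, "xyz": [0, -0.002, 0.001], "delta_rot": [-0.003, 0.001, 0]},
    {"fingers": 0, "xyz": [0, -0.002, 0.003], "delta_rot": [-0.003, 0.001, 0]},
    {"fingers": 0, "xyz": [0, -0.001, 0.004], "delta_rot": [-0.002, 0.001, 0]},
    {"fingers": 0, "xyz": [0, -0.0005, 0.005], "delta_rot": [-0.002, 0.001, 0]},
    {"fingers": 0, "xyz": [0, 0, 0.005], "delta_rot": [0, 0, 0]},
    {"fingers": 0, "xyz": [0, 0, 0.005], "delta_rot": [0, 0, 0]},
    {"fingers": 0, "xyz": [0, 0, 0.005], "delta_rot": [0, 0, 0]},
    {"fingers": 0, "xyz": [0, 0, 0.005], "delta_rot": [0, 0, 0]},
    {"fingers": 0, "xyz": [0, 0, 0.004], "delta_rot": [0, 0, 0]},
    {"fingers": 0, "xyz": [0, 0, 0.003], "delta_rot": [0, 0, 0]},
    {"fingers": 0, "xyz": [0, 0, 0.001], "delta_rot": [0, 0, 0]},
    {"fingers": 0, "xyz": [0, 0, 0], "delta_rot": [0, 0, 0]},
    {"fingers": 0, "xyz": [0, 0, 0], "delta_rot": [0, 0, 0]},
    {"fingers": 0, "xyz": [0, 0, 0], "delta_rot": [0, 0, 0]},
    {"fingers": 0, "xyz": [0, 0, 0], "delta_rot": [0, 0, 0]}
  ]
}}

```text
time_s: 57.27
position: [0.6234, 0.0858, 0.1928]
orientation: [0.0, 0.652, 0.758, 0.0]
ft_force: [-0.6, -0.3, -2.4]
opening: 0.0133
```

```bash
python3 - <<'E'
from h import *
st(); step([.6239,.0868,.1365],A,16)
E
```

```text
57.3 [0.6234 0.0858 0.1928] [0.000e+00 6.524e-01 7.578e-01 4.000e-04] [-0.6 -0.3 -2.4] 0.0133
N 16 xyz [0.0001 0.     0.0035] rot [ 0.     -0.      0.0001] |p| 0.0035 ang 0.0 total rel [0.0009 0.0006 0.0563]
```

Aligned within 1 mm; lower.

Request:
{"api": "carry_out", "payload": {
  "rows": [
    {"fingers": 0, "xyz": [0.0004, 0.0002, 0.001], "delta_rot": [0, 0, 0]},
    {"fingers": 0, "xyz": [0.0003, 0.0002, 0.003], "delta_rot": [0, 0, 0]},
    {"fingers": 0, "xyz": [0, 0, 0.004], "delta_rot": [0, 0, 0]},
    {"fingers": 0, "xyz": [0, 0, 0.004], "delta_rot": [0, 0, 0]},
    {"fingers": 0, "xyz": [0, 0, 0.004], "delta_rot": [0, 0, 0]},
    {"fingers": 0, "xyz": [0, 0, 0.004], "delta_rot": [0, 0, 0]},
    {"fingers": 0, "xyz": [0, 0, 0.004], "delta_rot": [0, 0, 0]},
    {"fingers": 0, "xyz": [0, 0, 0.004], "delta_rot": [0, 0, 0]},
    {"fingers": 0, "xyz": [0, 0, 0.002], "delta_rot": [0, 0, 0]}
  ]
}}

```text
time_s: 58.02
position: [0.6241, 0.0868, 0.1605]
orientation: [0.0, 0.652, 0.758, 0.001]
ft_force: [-1.2, -0.8, -2.8]
opening: 0.013
```

```bash
python3 - <<'E'
from h import *
st(); step([.6239,.0868,.1365],A,8)
E
```

```text
58.0 [0.6241 0.0868 0.1605] [4.000e-04 6.524e-01 7.579e-01 1.000e-03] [-1.2 -0.8 -2.8] 0.013
N 8 xyz [ 0.    -0.     0.003] rot [ 0.0003 -0.0001  0.0001] |p| 0.003 ang 0.0 total rel [ 0.     -0.0003  0.024 ]
```

Request:
{"api": "carry_out", "payload": {
  "rows": [
    {"fingers": 0, "xyz": [0, 0, 0.003], "delta_rot": [0, 0, 0]},
    {"fingers": 0, "xyz": [0, 0, 0.004], "delta_rot": [0, 0, 0]},
    {"fingers": 0, "xyz": [0, 0, 0.004], "delta_rot": [0, 0, 0]},
    {"fingers": 0, "xyz": [0, 0, 0.004], "delta_rot": [0, 0, 0]},
    {"fingers": 0, "xyz": [0, 0, 0.004], "delta_rot": [0, 0, 0]},
    {"fingers": 0, "xyz": [0, 0, 0.003], "delta_rot": [0, 0, 0]},
    {"fingers": 0, "xyz": [0, 0, 0.0015], "delta_rot": [0, 0, 0]},
    {"fingers": 0, "xyz": [0, 0, 0], "delta_rot": [0, 0, 0]},
    {"fingers": 0, "xyz": [0, 0, 0], "delta_rot": [0, 0, 0]}
  ]
}}

```text
time_s: 58.77
position: [0.6251, 0.0869, 0.1374]
orientation: [0.0, 0.652, 0.758, 0.002]
ft_force: [0.1, -0.3, -2.8]
opening: 0.0129
```

```bash
python3 - <<'E'
from h import *
st()
E
```

```text
58.8 [0.6251 0.0869 0.1374] [5.000e-04 6.524e-01 7.579e-01 1.900e-03] [ 0.1 -0.3 -2.8] 0.0129
```

Request:
{"api": "carry_out", "payload": {
  "rows": [
    {"fingers": 0, "xyz": [0, 0, 0.001], "delta_rot": [0, 0, 0]},
    {"fingers": 0, "xyz": [0, 0, 0], "delta_rot": [0, 0, 0]},
    {"fingers": 1, "xyz": [0, 0, 0], "delta_rot": [0, 0, 0]},
    {"fingers": 1, "xyz": [0, 0, 0], "delta_rot": [0, 0, 0]},
    {"fingers": 1, "xyz": [0, 0, 0], "delta_rot": [0, 0, 0]},
    {"fingers": 1, "xyz": [0, 0, 0], "delta_rot": [0, 0, 0]},
    {"fingers": 1, "xyz": [0, 0, 0], "delta_rot": [0, 0, 0]},
    {"fingers": 1, "xyz": [0, 0, 0], "delta_rot": [0, 0, 0]},
    {"fingers": 1, "xyz": [0, 0, -0.012], "delta_rot": [0, 0, 0]},
    {"fingers": 1, "xyz": [0, 0, -0.02], "delta_rot": [0, 0, 0]},
    {"fingers": 1, "xyz": [0, 0, -0.02], "delta_rot": [0, 0, 0]},
    {"fingers": 1, "xyz": [0, 0, -0.012], "delta_rot": [0, 0, 0]},
    {"fingers": 1, "xyz": [0, 0, -0.006], "delta_rot": [0, 0, 0]},
    {"fingers": 1, "xyz": [0, 0, 0], "delta_rot": [0, 0, 0]},
    {"fingers": 1, "xyz": [0, 0, 0], "delta_rot": [0, 0, 0]}
  ]
}}

```text
time_s: 60.02
position: [0.6262, 0.0865, 0.2135]
orientation: [0.002, 0.653, 0.758, 0.003]
ft_force: [-0.1, -0.3, -0.5]
opening: 0.0851
```

```bash
python3 - <<'E'
from h import *
st(); c=np.array([.6229,.087]); dl=c+190*.001*np.array([.1478,-.989]); print("dial",dl)
step([*dl,.19],A,12)
ims=cv2.imread("pics/top0.png")
im=cv2.imread("pics/t6.png")
r,cc=proj("top",[[dl[0]-.001,dl[1]-.0005,.079]])[0]; print(r,cc)
r,cc=int(r),int(cc); cv2.imwrite("pics/dial.png",cv2.resize(im[r-20:r+20,cc-20:cc+20],None,fx=12,fy=12,interpolation=cv2.INTER_CUBIC))
# white mark on bar: bright pixels inside dial disc
g=im.astype(int); rr,cl=np.mgrid[:384,:512]
d=np.load("t6.npy"); C=cloud("top",d)
m=(np.hypot(C[...,0]-dl[0],C[...,1]-dl[1])<.021)&(C[...,2]>.065)&(g.min(2)>130)
print(m.sum(),[ (int(a),int(b)) for a,b in np.argwhere(m)])
b=(np.hypot(C[...,0]-dl[0],C[...,1]-dl[1])<.03)&(C[...,2]>.07)
r=cv2.minAreaRect(C[b][:,:2].astype(np.float32)*1000); print("bar",r,b.sum())
if m.sum():
    P=C[m][:,:2].mean(0); v=P-np.array(r[0])/1000; 
    a=np.degrees(np.arctan2(v[1],v[0])); print(v,"pointer world angle",a,"dial angle cw",(188.5-a)%360)
E
```

```text
60.0 [0.6262 0.0865 0.2135] [0.002  0.6526 0.7577 0.0035] [-0.1 -0.3 -0.5] 0.0851
dial [ 0.650982 -0.10091 ]
N 12 xyz [-0.0158 -0.0003  0.0019] rot [ 0.0007 -0.0001  0.    ] |p| 0.0159 ang 0.001 total rel [-0.1891 -0.0035  0.0232]
138.50921301813 296.0918512569044
14 [(134, 302), (136, 303), (140, 292), (140, 293), (140, 294), (141, 291), (141, 292), (141, 293), (141, 294), (142, 290), (142, 291), (142, 292), (142, 293), (143, 291)]
bar ((649.5383911132812, -100.57395935058594), (13.727127075195312, 43.57020568847656), 40.456443786621094) 86
[-0.00458634  0.00562108] pointer world angle 129.21161719480227 dial angle cw 59.28838280519773
```

View pics/dial.png

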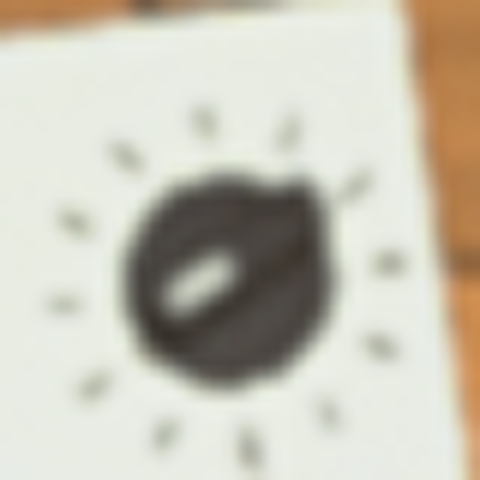

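Request:
{"api": "carry_out", "payload": {
  "rows": [
    {"fingers": 0.6, "xyz": [-0.008, 0, 0.001], "delta_rot": [0, 0, 0]},
    {"fingers": 0.6, "xyz": [-0.016, -0.0003, 0.002], "delta_rot": [0, 0, 0]},
    {"fingers": 0.6, "xyz": [-0.022, -0.0005, 0.003], "delta_rot": [0, 0, 0]},
    {"fingers": 0.6, "xyz": [-0.024, -0.0005, 0.003], "delta_rot": [0, 0, 0]},
    {"fingers": 0.6, "xyz": [-0.024, -0.0005, 0.003], "delta_rot": [0, 0, 0]},
    {"fingers": 0.6, "xyz": [-0.024, -0.0005, 0.003], "delta_rot": [0, 0, 0]},
    {"fingers": 0.6, "xyz": [-0.022, -0.0005, 0.002], "delta_rot": [0, 0, 0]},
    {"fingers": 0.6, "xyz": [-0.018, -0.0003, 0.002], "delta_rot": [0, 0, 0]},
    {"fingers": 0.6, "xyz": [-0.014, 0, 0.002], "delta_rot": [0, 0, 0]},
    {"fingers": 0.6, "xyz": [-0.009, 0, 0.001], "delta_rot": [0, 0, 0]},
    {"fingers": 0.6, "xyz": [-0.005, 0, 0], "delta_rot": [0, 0, 0]},
    {"fingers": 0.6, "xyz": [-0.002, 0, 0], "delta_rot": [0, 0, 0]},
    {"fingers": 0.6, "xyz": [-0.001, 0, 0], "delta_rot": [0, 0, 0]},
    {"fingers": 0.6, "xyz": [0, 0, 0], "delta_rot": [0, 0, 0]},
    {"fingers": 0.6, "xyz": [0, 0, 0], "delta_rot": [0, 0, 0]},
    {"fingers": 0.6, "xyz": [0, 0, 0], "delta_rot": [0, 0, 0]},
    {"fingers": 0.6, "xyz": [0, 0, 0], "delta_rot": [0, 0, 0]}
  ]
}}

```text
time_s: 61.43
position: [0.6458, -0.1096, 0.1772]
orientation: [-0.006, 0.65, 0.76, -0.004]
ft_force: [-0.4, 0.2, -0.6]
opening: 0.0514
```

```bash
python3 - <<'E'
from h import *
st(); step([.6507,-.1005,.14],np.radians(38.5),12)
im,d=arm.capture("top"); C=cloud("top",d); z=C[...,2]
for n in("scene",):
    im,d=arm.capture(n); C=cloud(n,d); z=C[...,2]
    m=(abs(C[...,0]-.625)<.06)&(abs(C[...,1]-.087)<.13)&(abs(z-.125)<.012)
    r=cv2.minAreaRect(C[m][:,:2].astype(np.float32)*1000); print(n,"cover",r,np.median(z[m]))
E
```

```text
61.4 [ 0.6458 -0.1096  0.1772] [-0.0062  0.6504  0.7596 -0.0036] [-0.4  0.2 -0.6] 0.0514
N 12 xyz [0.0005 0.0007 0.0031] rot [-0.001  -0.0007 -0.0431] |p| 0.0032 ang 0.043 total rel [0.008  0.0067 0.0372]
scene cover ((627.13232421875, 88.2853012084961), (75.48561096191406, 208.7522430419922), 8.368575096130371) 0.12476010869771037
```

Request:
{"api": "carry_out", "payload": {
  "rows": [
    {"fingers": 0.6, "xyz": [0.0005, 0.0007, 0.001], "delta_rot": [-0.001, -0.001, -0.015]},
    {"fingers": 0.6, "xyz": [0.0006, 0.0007, 0.003], "delta_rot": [-0.001, -0.001, -0.035]},
    {"fingers": 0.6, "xyz": [0.0006, 0.0007, 0.004], "delta_rot": [-0.001, -0.001, -0.05]},
    {"fingers": 0.6, "xyz": [0.0006, 0.0007, 0.004], "delta_rot": [-0.001, -0.001, -0.06]},
    {"fingers": 0.6, "xyz": [0.0006, 0.0007, 0.004], "delta_rot": [-0.001, -0.001, -0.06]},
    {"fingers": 0.6, "xyz": [0.0006, 0.0007, 0.004], "delta_rot": [-0.001, -0.001, -0.06]},
    {"fingers": 0.6, "xyz": [0.0006, 0.0007, 0.004], "delta_rot": [-0.001, -0.001, -0.06]},
    {"fingers": 0.6, "xyz": [0.0005, 0.0007, 0.004], "delta_rot": [-0.001, 0, -0.055]},
    {"fingers": 0.6, "xyz": [0.0005, 0.0005, 0.003], "delta_rot": [-0.001, 0, -0.045]},
    {"fingers": 0.6, "xyz": [0.0005, 0.0005, 0.003], "delta_rot": [-0.001, 0, -0.03]},
    {"fingers": 0.6, "xyz": [0, 0, 0.002], "delta_rot": [0, 0, -0.02]},
    {"fingers": 0.6, "xyz": [0, 0, 0.001], "delta_rot": [0, 0, -0.01]},
    {"fingers": 0.6, "xyz": [0, 0, 0], "delta_rot": [0, 0, -0.005]},
    {"fingers": 0.6, "xyz": [0, 0, 0], "delta_rot": [0, 0, 0]},
    {"fingers": 0.6, "xyz": [0, 0, 0], "delta_rot": [0, 0, 0]},
    {"fingers": 0.6, "xyz": [0, 0, 0], "delta_rot": [0, 0, 0]},
    {"fingers": 0.6, "xyz": [0, 0, 0], "delta_rot": [0, 0, 0]}
  ]
}}

```text
time_s: 62.95
position: [0.6516, -0.0988, 0.1397]
orientation: [0.001, 0.423, 0.906, 0.0]
ft_force: [0.1, -0.8, 0.2]
opening: 0.0512
```

```bash
python3 - <<'E'
from h import *
st(); step([.6507,-.1005,.057],np.radians(38.5),12)
E
```

```text
63.0 [ 0.6516 -0.0988  0.1397] [8.000e-04 4.233e-01 9.060e-01 2.000e-04] [ 0.1 -0.8  0.2] 0.0512
N 12 xyz [-0.0001 -0.0002  0.0069] rot [0.0001 0.0001 0.0021] |p| 0.0069 ang 0.002 total rel [-0.0006 -0.0019  0.0827]
```

Request:
{"api": "carry_out", "payload": {
  "rows": [
    {"fingers": 0.6, "xyz": [-0.0003, -0.0005, 0.002], "delta_rot": [0, 0, 0.005]},
    {"fingers": 0.6, "xyz": [-0.0003, -0.0005, 0.005], "delta_rot": [0, 0, 0.01]},
    {"fingers": 0.6, "xyz": [0, -0.0005, 0.007], "delta_rot": [0, 0, 0.007]},
    {"fingers": 0.6, "xyz": [0, 0, 0.008], "delta_rot": [0, 0, 0.003]},
    {"fingers": 0.6, "xyz": [0, 0, 0.008], "delta_rot": [0, 0, 0]},
    {"fingers": 0.6, "xyz": [0, 0, 0.008], "delta_rot": [0, 0, 0]},
    {"fingers": 0.6, "xyz": [0, 0, 0.008], "delta_rot": [0, 0, 0]},
    {"fingers": 0.6, "xyz": [0, 0, 0.008], "delta_rot": [0, 0, 0]},
    {"fingers": 0.6, "xyz": [0, 0, 0.008], "delta_rot": [0, 0, 0]},
    {"fingers": 0.6, "xyz": [0, 0, 0.006], "delta_rot": [0, 0, 0]},
    {"fingers": 0.6, "xyz": [0, 0, 0.005], "delta_rot": [0, 0, 0]},
    {"fingers": 0.6, "xyz": [0, 0, 0.004], "delta_rot": [0, 0, 0]},
    {"fingers": 0.6, "xyz": [0, 0, 0.002], "delta_rot": [0, 0, 0]},
    {"fingers": 0.6, "xyz": [0, 0, 0.001], "delta_rot": [0, 0, 0]},
    {"fingers": 0.6, "xyz": [0, 0, 0], "delta_rot": [0, 0, 0]},
    {"fingers": 0.6, "xyz": [0, 0, 0], "delta_rot": [0, 0, 0]},
    {"fingers": 0.6, "xyz": [0, 0, 0], "delta_rot": [0, 0, 0]}
  ]
}}

```text
time_s: 64.37
position: [0.6504, -0.1004, 0.0498]
orientation: [0.0, 0.436, 0.9, -0.0]
ft_force: [-0.2, -0.1, -0.1]
opening: 0.0514
```

```bash
python3 - <<'E'
from h import *
st(); step([.6507,-.1005,.057],np.radians(38.5),3)
E
```

```text
64.4 [ 0.6504 -0.1004  0.0498] [ 1.00e-04  4.36e-01  9.00e-01 -2.00e-04] [-0.2 -0.1 -0.1] 0.0514
N 3 xyz [-0.0001  0.     -0.0024] rot [-0.0001  0.0001 -0.0011] |p| 0.0024 ang 0.001 total rel [-0.0003  0.0001 -0.0072]
```

Request:
{"api": "carry_out", "payload": {
  "grip_force": 50,
  "rows": [
    {"fingers": 0.6, "xyz": [0, 0, -0.002], "delta_rot": [0, 0, -0.001]},
    {"fingers": 0.6, "xyz": [0, 0, -0.003], "delta_rot": [0, 0, -0.001]},
    {"fingers": 0.6, "xyz": [0, 0, -0.002], "delta_rot": [0, 0, 0]},
    {"fingers": 0.6, "xyz": [0, 0, 0], "delta_rot": [0, 0, 0]},
    {"fingers": 0, "xyz": [0, 0, 0], "delta_rot": [0, 0, 0]},
    {"fingers": 0, "xyz": [0, 0, 0], "delta_rot": [0, 0, 0]},
    {"fingers": 0, "xyz": [0, 0, 0], "delta_rot": [0, 0, 0]},
    {"fingers": 0, "xyz": [0, 0, 0], "delta_rot": [0, 0, 0]},
    {"fingers": 0, "xyz": [0, 0, 0], "delta_rot": [0, 0, 0]},
    {"fingers": 0, "xyz": [0, 0, 0], "delta_rot": [0, 0, 0]},
    {"fingers": 0, "xyz": [0, 0, 0], "delta_rot": [0, 0, 0]}
  ]
}}

```text
time_s: 65.28
position: [0.6516, -0.1006, 0.0598]
orientation: [0.002, 0.435, 0.9, 0.0]
ft_force: [-0.1, -0.1, 1.3]
opening: 0.0129
```

```bash
python3 - <<'E'
from h import *
st(); p=arm.get_state()["position"]; print(arm.get_state()["torque"],arm.get_state()["joint_positions"]);step(p,np.radians(-22.5),16)
E
```

```text
65.3 [ 0.6516 -0.1006  0.0598] [1.700e-03 4.349e-01 9.005e-01 5.000e-04] [-0.1 -0.1  1.3] 0.0129
[-0.01627326  0.11043136 -0.03416253] [-0.09152846  0.62833249  0.2585246   1.73228786 -0.209767    0.80440433
  0.93623318]
N 16 xyz [0. 0. 0.] rot [0.0002 0.0001 0.0665] |p| 0.0 ang 0.066 total rel [0. 0. 0.]
```

Request:
{"api": "carry_out", "payload": {
  "rows": [
    {"fingers": 0, "xyz": [0, 0, 0], "delta_rot": [0, 0, 0.03]},
    {"fingers": 0, "xyz": [0, 0, 0], "delta_rot": [0, 0, 0.05]},
    {"fingers": 0, "xyz": [0, 0, 0], "delta_rot": [0, 0, 0.07]},
    {"fingers": 0, "xyz": [0, 0, 0], "delta_rot": [0, 0, 0.07]},
    {"fingers": 0, "xyz": [0, 0, 0], "delta_rot": [0, 0, 0.07]},
    {"fingers": 0, "xyz": [0, 0, 0], "delta_rot": [0, 0, 0.07]},
    {"fingers": 0, "xyz": [0, 0, 0], "delta_rot": [0, 0, 0.07]},
    {"fingers": 0, "xyz": [0, 0, 0], "delta_rot": [0, 0, 0.07]},
    {"fingers": 0, "xyz": [0, 0, 0], "delta_rot": [0, 0, 0.07]},
    {"fingers": 0, "xyz": [0, 0, 0], "delta_rot": [0, 0, 0.07]},
    {"fingers": 0, "xyz": [0, 0, 0], "delta_rot": [0, 0, 0.07]},
    {"fingers": 0, "xyz": [0, 0, 0], "delta_rot": [0, 0, 0.07]},
    {"fingers": 0, "xyz": [0, 0, 0], "delta_rot": [0, 0, 0.06]},
    {"fingers": 0, "xyz": [0, 0, 0], "delta_rot": [0, 0, 0.05]},
    {"fingers": 0, "xyz": [0, 0, 0], "delta_rot": [0, 0, 0.04]},
    {"fingers": 0, "xyz": [0, 0, 0], "delta_rot": [0, 0, 0.03]},
    {"fingers": 0, "xyz": [0, 0, 0], "delta_rot": [0, 0, 0.02]},
    {"fingers": 0, "xyz": [0, 0, 0], "delta_rot": [0, 0, 0.01]},
    {"fingers": 0, "xyz": [0, 0, 0], "delta_rot": [0, 0, 0]}
  ]
}}

```text
time_s: 66.87
position: [0.652, -0.1005, 0.0598]
orientation: [0.002, 0.83, 0.558, 0.0]
ft_force: [-0.4, -0.1, 1.0]
opening: 0.0132
```

```bash
python3 - <<'E'
from h import *
st(); step([.6510,-.1005,.0595],np.radians(-22),5)
E
```

```text
66.9 [ 0.652  -0.1005  0.0598] [2.300e-03 8.298e-01 5.581e-01 4.000e-04] [-0.4 -0.1  1. ] 0.0132
N 5 xyz [-0.0001 -0.0002  0.0001] rot [ 0.0008  0.0004 -0.0005] |p| 0.0002 ang 0.001 total rel [-0.0004 -0.001   0.0003]
```

Turned 60°. Release and rise, then check.

Request:
{"api": "carry_out", "payload": {
  "rows": [
    {"fingers": 0.6, "xyz": [0, 0, 0], "delta_rot": [0, 0, 0]},
    {"fingers": 0.6, "xyz": [0, 0, 0], "delta_rot": [0, 0, 0]},
    {"fingers": 0.6, "xyz": [0, 0, 0], "delta_rot": [0, 0, 0]},
    {"fingers": 0.6, "xyz": [0, 0, 0], "delta_rot": [0, 0, 0]},
    {"fingers": 0.6, "xyz": [0, 0, 0], "delta_rot": [0, 0, 0]},
    {"fingers": 0.6, "xyz": [0, 0, -0.008], "delta_rot": [0, 0, 0]},
    {"fingers": 0.6, "xyz": [0, 0, -0.016], "delta_rot": [0, 0, 0]},
    {"fingers": 0.6, "xyz": [0, 0, -0.025], "delta_rot": [0, 0, 0]},
    {"fingers": 0.6, "xyz": [0, 0, -0.03], "delta_rot": [0, 0, 0]},
    {"fingers": 0.6, "xyz": [0, 0, -0.03], "delta_rot": [0, 0, 0]},
    {"fingers": 0.6, "xyz": [0, -0.02, -0.02], "delta_rot": [0, 0, 0]},
    {"fingers": 0.6, "xyz": [0, -0.035, 0], "delta_rot": [0, 0, 0]},
    {"fingers": 0.6, "xyz": [0, -0.035, 0], "delta_rot": [0, 0, 0]},
    {"fingers": 0.6, "xyz": [0, -0.035, 0], "delta_rot": [0, 0, 0]},
    {"fingers": 0.6, "xyz": [0, -0.03, 0], "delta_rot": [0, 0, 0]},
    {"fingers": 0.6, "xyz": [0, -0.02, 0], "delta_rot": [0, 0, 0]},
    {"fingers": 0.6, "xyz": [0, -0.01, 0], "delta_rot": [0, 0, 0]},
    {"fingers": 0.6, "xyz": [0, 0, 0], "delta_rot": [0, 0, 0]},
    {"fingers": 0.6, "xyz": [0, 0, 0], "delta_rot": [0, 0, 0]}
  ]
}}

```text
time_s: 68.45
position: [0.4753, -0.0299, 0.1992]
orientation: [0.003, 0.831, 0.557, 0.005]
ft_force: [0.5, 0.1, 0.3]
opening: 0.0511
```

```bash
python3 - <<'E'
from h import *
st()
for n in("top","scene"):
    im,d=arm.capture(n); C=cloud(n,d); z=C[...,2]; cv2.imwrite(f"pics/{n}9.png",im)
    off=.005 if n=="scene" else 0; zo=-.002 if n=="scene" else 0
    m=(abs(C[...,0]-.625)<.06)&(abs(C[...,1]-.087)<.13)&(abs(z-.127-zo)<.01)
    r=cv2.minAreaRect(C[m][:,:2].astype(np.float32)*1000); print(n,"cover",np.round(r[0],1),np.round(r[1],1),r[2],np.median(z[m]),np.linalg.lstsq(np.c_[C[m][:,:2],np.ones(m.sum())],z[m],rcond=None)[0])
    dl=np.array([.650+off,-.1005+off/3])
    b=(np.hypot(C[...,0]-dl[0],C[...,1]-dl[1])<.03)&(z>.07+zo)&(z<.085)
    r=cv2.minAreaRect(C[b][:,:2].astype(np.float32)*1000)
    w=b&(im.min(2)>130)&(np.hypot(C[...,0]-r[0][0]/1000,C[...,1]-r[0][1]/1000)<.019)
    print("bar",r,b.sum(),w.sum())
    if w.sum():
        v=C[w][:,:2].mean(0)-np.array(r[0])/1000; print("dial angle",(188.5-np.degrees(np.arctan2(v[1],v[0])))%360)
a=cv2.imread("pics/top9.png")[100:195,170:330]; cv2.imwrite("pics/fin.png",cv2.resize(a,None,fx=5,fy=5,interpolation=cv2.INTER_CUBIC)[:600,:800])
E
```

```text
68.5 [ 0.4753 -0.0299  0.1992] [0.003  0.8307 0.5566 0.0049] [0.5 0.1 0.3] 0.0511
top cover [623.7  87.4] [ 73.2 210.3] 8.799928665161133 0.12708683869402865 [0.00619061 0.00077672 0.12314112]
bar ((649.95458984375, -100.96089172363281), (42.2318000793457, 15.569748878479004), 67.96387481689453) 90 12
dial angle 121.27061707894242
scene cover [627.1  88.3] [ 76.1 208.8] 8.237793922424316 0.12476253529508627 [-0.03928175 -0.00618553  0.14996894]
bar ((653.784912109375, -98.00987243652344), (45.43714141845703, 14.467080116271973), 68.59378814697266) 107 19
dial angle 93.39659730176461
```

View pics/fin.png

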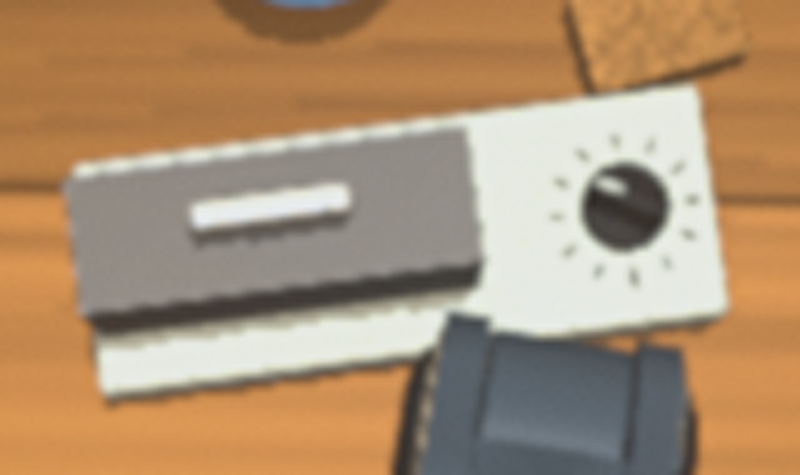

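View pics/scene9.png

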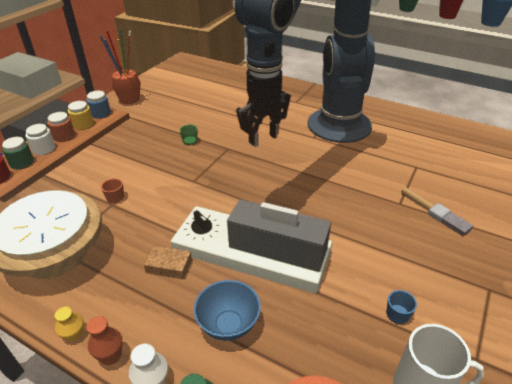

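```bash
python3 -c "
from station import arm; print(arm.get_state()['time_s'],arm.sign_off())"
```

```text
the job is handed in; nothing more can be done
68.55 None
```

The job is done and was handed in at 68.6 s. I lifted the cover onto the table and put all four canisters into sockets. I then put the cover back over the block and turned the timer dial 60° clockwise, from the second click to the fourth.

**Along the way**
- One canister was knocked aside mid-run. I measured its new position and picked it up there.
- The last canister caught on the rim of socket0. I re-centred it using the camera and it went in.

**Last checks**
- **Canisters:** before covering them, I saw all four caps at about 118 mm, against 117 mm nominal for fully home. They could not be seen again once the cover was on.
- **Cover:** its top is at 127 mm and level in the top camera. It sits about 2 mm from the measured block centre, within the 3 mm play.
- **Dial:** the bar lies at 68–69° in both cameras, against 68.5° expected for the fourth click, and the top camera's pointer reading gave 121°.
- **Cups and arm:** the arm was clear of everything, and the cups are standing where they were.

**Disagreements:** the scene camera's pointer reading gave 93°. I discounted it because stray bright pixels had probably got in and its own bar angle agreed with the top camera. The scene camera also read about 3–5 mm off from the top camera in x throughout, and its fit of the cover's top showed an apparent tilt of about 0.04 rad, under the 0.06 limit. The cover's height in the scene camera was the same as at the start.

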